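# Kit an isolation set from the spade magazine

### The arm

A 6-joint arm with a two-finger parallel gripper is mounted at the origin on the work surface. World frame = base frame: x ahead of the robot, y to its left, z up, the work surface at z = 0. Lengths are in m, angles in rad, forces in N, time in s.
With the tool pointing down it reaches from about 0.35 to 0.775 m from the base axis. Payload 5.5 kg.
Tool frame: the origin (TCP) lies at the very end of the fingers, on their centre line; the grasp point (between the pads) lies 19 mm behind it; z points along the fingers, y is the direction in which the jaws open and shut (so a half turn about z gives the same grasp; the last joint's range is limited). The gripper opens to 85 mm and grips with 20 to 120 N. Pads are 22 mm wide; open, the fingers measure 114 mm over their backs; the gripper's body (76 mm by 85 mm) begins 54 mm behind the grasp point. The pads swing forward as they close: fully open they stand 13 mm farther back than shut.
Start: joints at [-1.477, 0.313, 0.046, 1.304, 0, 1.431], TCP at [0.133, -0.559, 0.21] pointing down, gripper open.
Joint ranges: [-2.76, 2.76], [-0.86, 1.69], [-1.03, 1.26], [-2.2, 2.34], [-1.47, 1.5], [-3.14, 3.14]. Speed limits (rad/s): [2.57, 2.57, 3.14, 3.14, 3.14, 3.14].

### API

Orientations are given as a unit quaternion [w, x, y, z].
In Python, from workcell import get_state, imaging, env, spotter gives the robot as it stands.
- The arm moves only by the tool play_rows, never from a script. Its argument "moves" is a list of rows, each an object with "claw": the finger opening in cm, from 0 to 8.54; "delta_pos": the shift along the tool's x, y, z in cm, a list of three; "twist": the turn about the tool's z in degrees. A call has 1 to 12 rows; each row is the pose to reach, as a shift and turn from the pose commanded when the call began, along the tool's axes at that moment; what a row does not reach only later rows make up. A row lasts 1/8 s, in which the tool goes at most 62.5 mm and 10.7 degrees, less where a joint would pass 70% of its speed; a pose out of reach is approached as far as the arm can. A call with a gripper value outside its range is refused whole. The fingers move at their own pace and stop on an object; "force" is the grip in N (left out, the last holds). Time passes only in rows, so rows that repeat a pose let the fingers close. It gives the time, the measured TCP pose, the force and the opening at its end, in the units of the state.
- get_state(): the state, without advancing time (a new reading comes with each control period).
- imaging.read_camera(name): name is "side" or "top" or "wrist"; returns the picture (400x640x3 uint8, red, green, blue); there is no depth.
- imaging.camera_info(name): a dict with "fx", "fy", "cx", "cy" (pixels), "world_to_cam" (4x4, takes a point from world to camera coordinates). Camera axes: x right, y down, z forward; pixel columns grow to the right and rows downward; lengths in m; the calibration is good to about 2 mm. A picture is of the moment at which its call begins: read the wrist's pose just before it. camera_info takes no time and is no camera call; for the wrist camera it gives the pose at the moment of the call.
- env.hand_in(): hands the job in, once; it reports no verdict.
Trained networks look in the newest picture that a camera, given by its name, has taken for a name from the list of things; names that differ only in an ending like _2 or _b are one class to them, and where a whole thing is asked for, a point or a joint stands for the part that bears it (a point fixed in the world has none). Each returns a list of dicts, best first, with "conf" (0 to 1); they miss things now and then, are a little off and sometimes report something else, mostly with a low value. They report only what shows in the picture. A call takes as long as a camera call.
- spotter.spot_in(camera, query): "extent" ([left, top, right, bottom] in pixels, round what is visible of it).
The state is a dict: "clock": time; "joint_pos": joint angles; "qvel": joint speeds; "tau": joint torques, N m; "tcp_pos": TCP position; "orientation": TCP orientation; "wrist_force": force on the tool from outside, world axes, zero at the start; "ft_torque": the same for the moment, N m; "finger_gap": finger opening in m.
Only numpy, scipy, OpenCV 4.12 (cv2) and the standard library are available. Lean on these libraries where they do the work, as an engineer would, in place of code of your own. Each camera call takes 0.05 s, during which the arm holds its last target. There are 200 camera calls.

### The job

Make up the isolation kit in the yellow tray: draw the two lowest blue blanking spades out of the bottom of the red magazine, one at a time (the first is laid in the tray before the second is drawn), and put the brass ball valve with the red lever in as well. Set everything down inside the tray without dropping it, the spades lying flat (side by side or one on the other) and the valve upright on its body, lever on top; the other two spades stay in the magazine and the other things on the bench stay where they are.

Things in the scene. Friction and masses are not known exactly. Their poses are not given: they have to be found in the camera images.
- magazine_floor (a point): Fixed red and grey upright magazine with a stack of four blue spades. Point: centre of its floor (93 x 84 mm), 70 mm above the bench; z up, -x out of the outlet. The tangs of all spades stick out to -x, with free space below. Only the lowest spade can be drawn out, level, to -x; the rest then drop 18 mm.
- magazine_gate (a point): Middle of the outlet, on the outer face of the red gate plates, at their lower edge: 47 mm to -x of magazine_floor and 25 mm above the floor. The gate holds back all but the lowest spade; the tangs pass its 34 mm wide upright slot. Axes as magazine_floor.
- magazine_cheeks (a point): Middle between the front lower edges of two red cheeks, 85 mm to -x of magazine_floor and 79 mm above the floor. The cheeks, 32 mm high and 18 to 43 mm either side of the middle, overhang the tangs up to here: an upright gripper over the tangs meets them, one leaning back from the outlet by 35 to 45 degrees passes. Axes as magazine_floor.
- spade_1_center (a point): Blue plastic blanking spade, the lowest at the start in the magazine: a block of 80 x 70 x 18 mm (x, y, z) with a tang 60 mm long, 26 mm wide and 9 mm thick on its -x side, in the middle of the width, flush with the block's top face. This point is the centre of the block, half-way up; the tang's mid-plane lies 4.5 mm higher; the tang runs from 40 to 100 mm to -x. About 0.1 kg.
- spade_2_center (a point): Blue plastic blanking spade, second from the bottom in the magazine: a block of 80 x 70 x 18 mm (x, y, z) with a tang 60 mm long, 26 mm wide and 9 mm thick on its -x side, in the middle of the width, flush with the block's top face. This point is the centre of the block, half-way up; the tang's mid-plane lies 4.5 mm higher; the tang runs from 40 to 100 mm to -x. About 0.1 kg.
- spade_3_center (a point): Blue plastic blanking spade, third from the bottom (stays in the magazine) in the magazine: a block of 80 x 70 x 18 mm (x, y, z) with a tang 60 mm long, 26 mm wide and 9 mm thick on its -x side, in the middle of the width, flush with the block's top face. This point is the centre of the block, half-way up; the tang's mid-plane lies 4.5 mm higher; the tang runs from 40 to 100 mm to -x. About 0.1 kg.
- spade_4_center (a point): Blue plastic blanking spade, the top one (stays in the magazine) in the magazine: a block of 80 x 70 x 18 mm (x, y, z) with a tang 60 mm long, 26 mm wide and 9 mm thick on its -x side, in the middle of the width, flush with the block's top face. This point is the centre of the block, half-way up; the tang's mid-plane lies 4.5 mm higher; the tang runs from 40 to 100 mm to -x. About 0.1 kg.
- tray: Yellow open tray, fixed, 228 x 208 mm (x, y) outside, 4 mm walls 45 mm high; origin at the centre of its underside, z up. A firm grey board is its inner floor; its height is not given: the top lies 10 to 34 mm above the tray's underside and has to be felt for.
- valve_center (a point): Upright brass ball valve, body 94 x 36 x 36 mm (x, y, z), about 0.35 kg, heaviest under its stem. Red lever 16 mm wide (y), 9 mm thick, 14.5 mm to -x to 80.5 mm to +x of the stem, its top 54 mm above the underside; it is firm and can be lifted by the lever's sides at the stem. Point: on the stem's axis, 27 mm above the underside.
- pliers: Bystander: red-handled pliers, 150 mm, lying; origin below the middle.
- tape_roll: Bystander: yellow roll, 68 mm across, 22 mm high, lying.
- file: Bystander: flat file with wooden handle, 220 mm long, lying.
- tape_measure: Bystander: black and yellow tape measure, 65 x 34 x 62 mm.
- elbow_fitting: Bystander: brass elbow fitting, 45 mm long, 55 mm high.
- screwdriver: Bystander: screwdriver, 190 mm, lying.
- oil_can: Bystander: white plastic bottle with red cap, 60 mm across, 150 mm high.

How it is judged:
On the way, in this order (a step that is already met when the one before it is completed fails the run):
1. the lowest spade is drawn clear of the stack and the next has dropped onto the magazine's floor (horizontal distance between spade_1_center and magazine_floor above 0.088 m and z of spade_2_center in the frame of magazine_floor below 0.013 m and horizontal distance between spade_2_center and magazine_floor below 0.012 m), for 0.1 s.
2. the first spade lies flat in the tray, let go, while the others are in the magazine (x of spade_1_center in the frame of tray between -0.075 and 0.075 m and y of spade_1_center in the frame of tray between -0.07 and 0.07 m and z of spade_1_center in the frame of tray between 0.012 and 0.075 m and angle between spade_1_center's own z axis and vertical below 0.12 rad and linear speed of spade_1 below 0.02 m/s and contact force between spade_1 and the fingers below 0.05 N and horizontal distance between spade_2_center and magazine_floor below 0.012 m), for 0.1 s.
3. the second spade is drawn clear and the third has dropped onto the magazine's floor (horizontal distance between spade_2_center and magazine_floor above 0.088 m and z of spade_3_center in the frame of magazine_floor below 0.013 m and horizontal distance between spade_3_center and magazine_floor below 0.012 m), for 0.1 s.
At the end, for the whole second after the job is handed in: Spades 1 and 2 in the tray (centre within 75 mm in x, 70 mm in y of its middle, flat within 0.12 rad), valve in the tray (within 85 mm in x and y, upright within 0.15 rad); spades 3 and 4 still stacked in the magazine, the third on its floor (12 mm aside, 4 mm in height); all at rest (x of spade_1_center in the frame of tray between -0.075 and 0.075 m and y of spade_1_center in the frame of tray between -0.07 and 0.07 m and z of spade_1_center in the frame of tray between 0.012 and 0.075 m and angle between each of spade_1_center, spade_2_center's own z axis and vertical below 0.12 rad and linear speed of each of spade_1, spade_2, valve, spade_3, spade_4 below 0.02 m/s and x of spade_2_center in the frame of tray between -0.075 and 0.075 m and y of spade_2_center in the frame of tray between -0.07 and 0.07 m and z of spade_2_center in the frame of tray between 0.012 and 0.075 m and x of valve_center in the frame of tray between -0.085 and 0.085 m and y of valve_center in the frame of tray between -0.085 and 0.085 m and z of valve_center in the frame of tray between 0.022 and 0.075 m and angle between valve_center's own z axis and vertical below 0.15 rad and horizontal distance between each of spade_3_center, spade_4_center and magazine_floor below 0.012 m and z of spade_3_center in the frame of magazine_floor between 0.005 and 0.013 m and z of spade_4_center in the frame of magazine_floor between 0.023 and 0.031 m); the robot touches nothing.
It fails at once if a spade or the valve is dropped (falls free, faster than 0.55 m/s, about 15 mm) ((linear speed of spade_1 above 0.55 m/s and distance of spade_1_center from where it was at the start of the episode above 0.06 m and contact force between spade_1 and the fingers below 0.05 N) or (linear speed of spade_2 above 0.55 m/s and distance of spade_2_center from where it was at the start of the episode above 0.06 m and contact force between spade_2 and the fingers below 0.05 N) or (linear speed of valve above 0.55 m/s and distance of valve_center from where it was at the start of the episode above 0 m and contact force between valve and the fingers below 0.05 N)).
It fails at once if a bystander is moved by more than 30 mm (distance of any of pliers, tape_roll, file, tape_measure, elbow_fitting, screwdriver, oil_can from where it was at the start of the episode above 0.03 m).
It also fails if it takes over 72 s, if anything falls off the work surface, if the arm or the gripper's body presses on something with over 40 N, if the wrist force passes 120 N, or if a joint passes its speed limit or range.

## Working session

There is one attempt and no reset: what is moved stays moved. The work goes in short steps, Python scripts to look and compute and a tool call to move; the robot and the scene stay as the last step left them, time stands still between calls to the robot, and variables do not carry over. Pictures are saved under pics/ and viewed, about 8 in all and at most 12, crops included, and the job is handed in when it is done.

Besides the shell and the picture viewer there is one more tool, called after "Request:" as name([rows], argument=value, ...), one row to a line, values as JSON. play_rows: Moves the arm, as the interface text tells. Its arguments: {"type":"object","properties":{"moves":{"type":"array"},"force":{"type":"number"}},"required":["moves"]}

```bash
mkdir -p pics; ls
python3 - <<'E'
from workcell import get_state, imaging, env, spotter
import cv2, numpy as np
print(get_state())
for c in ("top","side"):
    im=imaging.read_camera(c); cv2.imwrite(f"pics/{c}0.png",im[:,:,::-1])
    i=imaging.camera_info(c); print(c,i["fx"],i["cx"],i["cy"],np.round(i["world_to_cam"],4).tolist())
    for q in ("tray","valve_center","magazine_floor","spade_1_center"):
        try: print(q,[(np.round(d["extent"]).tolist(),round(d["conf"],2)) for d in spotter.spot_in(c,q)][:4])
        except Exception as e: print(q,e)
E
```

```text
pics
{'clock': 0.0, 'joint_pos': array([-1.47663380e+00,  3.13995671e-01,  4.49969076e-02,  1.30358552e+00,
       -9.18833771e-06,  1.43119420e+00]), 'qvel': array([-6.04983609e-06,  7.01963315e-05, -2.34761022e-04,  5.89548832e-04,
       -8.88588012e-04, -9.12301237e-05]), 'tau': array([-2.37613443e-03, -4.80624712e+01,  2.98537266e+01,  1.94753014e-02,
       -5.88799708e-05,  7.10987791e-06]), 'tcp_pos': array([ 0.13312967, -0.55882722,  0.20921891]), 'orientation': array([-8.93853913e-04,  9.93176636e-01,  1.16616336e-01,  1.57163227e-05]), 'wrist_force': array([-0.6380976 ,  0.2079793 , -0.70645612]), 'ft_torque': array([ 0.0210715 , -0.0204439 , -0.03037497]), 'finger_gap': 0.08557443693975952}
top 360.82128501997755 316.37925353289995 201.5457188752051 [[-0.0886, -0.9961, -0.0009, 0.0723], [-0.9736, 0.0868, -0.2111, 0.554], [0.2103, -0.0178, -0.9775, 0.9896], [0.0, 0.0, 0.0, 1.0]]
tray [([371.0, 158.0, 450.0, 245.0], 0.67), ([163.0, 166.0, 213.0, 192.0], 0.57)]
valve_center [([297.0, 213.0, 341.0, 233.0], 0.67)]
magazine_floor [([203.0, 168.0, 259.0, 225.0], 0.93)]
spade_1_center [([174.0, 170.0, 213.0, 186.0], 0.64), ([232.0, 191.0, 270.0, 209.0], 0.4)]
side 500.0232849714054 317.03446485538893 199.7600299576825 [[-0.6843, -0.7292, 0.0066, 0.4115], [-0.5133, 0.4753, -0.7146, 0.3265], [0.5179, -0.4924, -0.6995, 1.3783], [0.0, 0.0, 0.0, 1.0]]
tray [([340.0, 145.0, 416.0, 207.0], 0.57)]
valve_center [([323.0, 203.0, 351.0, 230.0], 0.77), ([329.0, 134.0, 380.0, 156.0], 0.44)]
magazine_floor [([234.0, 187.0, 288.0, 269.0], 0.65)]
spade_1_center [([251.0, 216.0, 286.0, 245.0], 0.57)]
```

Run:
```python
import cv2
a=cv2.imread("pics/top0.png")[110:290,130:480]; b=cv2.imread("pics/side0.png")[90:290,190:470]
cv2.imwrite("pics/v1.png",cv2.resize(a,None,fx=2.28,fy=2.28,interpolation=3)); cv2.imwrite("pics/v2.png",cv2.resize(b,None,fx=2.8,fy=2.8,interpolation=3))
```

```text
(no output)
```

View pics/v1.png

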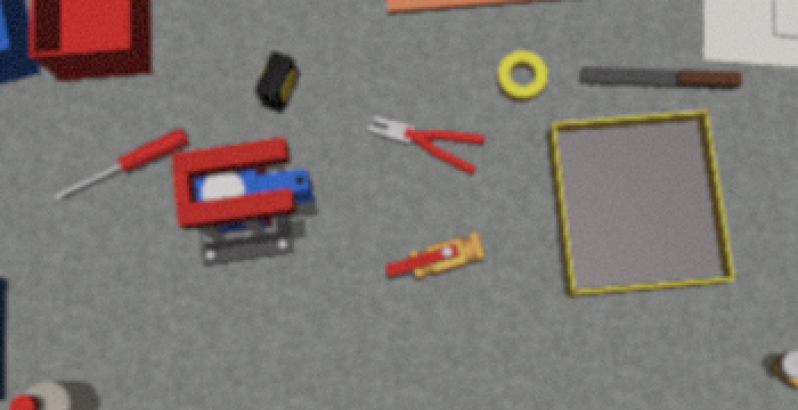

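View pics/v2.png

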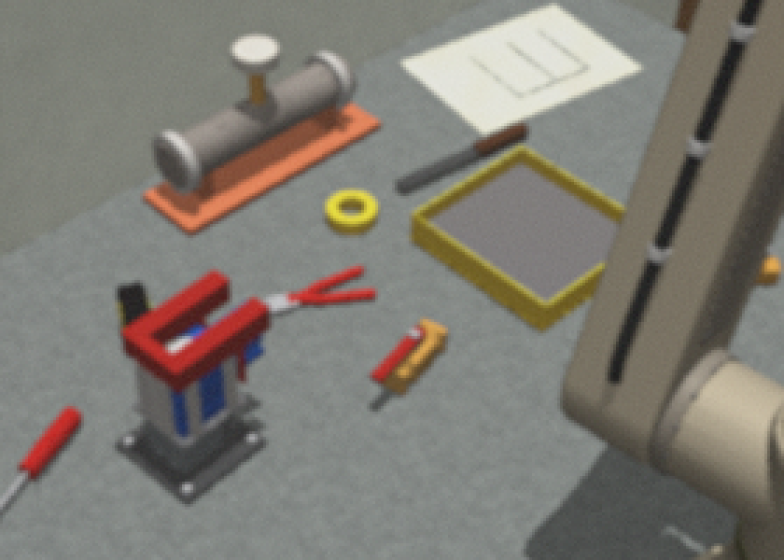

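```bash
cat > h.py <<'E'
import numpy as np, cv2
from workcell import get_state, imaging, env, spotter
from scipy.spatial.transform import Rotation as R
def ray(cam,u,v,z,info=None):
    i=info or imaging.camera_info(cam); T=np.array(i["world_to_cam"]); Rm,t=T[:3,:3],T[:3,3]
    d=Rm.T@np.array([(u-i["cx"])/i["fx"],(v-i["cy"])/i["fy"],1]); o=-Rm.T@t
    return o+d*(z-o[2])/d[2]
def proj(cam,p,info=None):
    i=info or imaging.camera_info(cam); c=np.array(i["world_to_cam"])@np.append(p,1)
    return np.array([i["fx"]*c[0]/c[2]+i["cx"],i["fy"]*c[1]/c[2]+i["cy"]])
def st():
    s=get_state(); m=R.from_quat(s["orientation"],scalar_first=True).as_matrix()
    print("t",round(s["clock"],2),"tcp",np.round(s["tcp_pos"],4),"F",np.round(s["wrist_force"],1),"gap",round(s["finger_gap"],4)); print("q",np.round(s["joint_pos"],3)); print(np.round(m,3)); return s,m
E
python3 - <<'E'
from h import *
f=lambda p:(p[0]/2.28+130,p[1]/2.28+110)
def g(n,p,z): print(n,np.round(ray("top",*f(p),z),3))
for n,p in (("tr_tl",(554,126)),("tr_tr",(707,114)),("tr_br",(732,279)),("tr_bl",(571,293))): g(n,p,.045)
# cheek tops z = 70+111
for n,p in (("ch_tl",(174,153)),("ch_tr",(286,141)),("ch_tr_in",(288,160)),("ch_br_in",(292,192)),("ch_br",(293,210)),("ch_bl",(181,226))): g(n,p,.181)
g("tang end",(313,187),.07+.072)
g("lever end",(388,271),.052); g("stem",(447,252),.056); g("lever tail",(458,249),.052);g("body end",(482,245),.02)
g("pl",(425,140),.01);g("tapem",(278,80),.06);g("can",(50,395),.1)
E
```

```text
tr_tl [ 0.658 -0.157  0.045]
tr_tr [ 0.656 -0.361  0.045]
tr_br [ 0.436 -0.357  0.045]
tr_bl [ 0.436 -0.152  0.045]
ch_tl [0.622 0.304 0.181]
ch_tr [0.625 0.176 0.181]
ch_tr_in [0.602 0.175 0.181]
ch_br_in [0.565 0.173 0.181]
ch_br [0.544 0.173 0.181]
ch_bl [0.537 0.299 0.181]
tang end [0.578 0.154 0.142]
lever end [0.484 0.076 0.052]
stem [0.501 0.    0.056]
lever tail [ 0.504 -0.014  0.052]
body end [ 0.512 -0.048  0.02 ]
pl [0.664 0.013 0.01 ]
tapem [0.748 0.201 0.06 ]
can [0.367 0.479 0.1  ]
```

Request:
play_rows([
  {"claw":8.5,"delta_pos":[0,-6,0],"twist":0},
  {"claw":8.5,"delta_pos":[0,-12,0],"twist":0},
  {"claw":8.5,"delta_pos":[0,-18,0],"twist":0},
  {"claw":8.5,"delta_pos":[0,-24,0],"twist":0},
  {"claw":8.5,"delta_pos":[0,-30,0],"twist":0},
  {"claw":8.5,"delta_pos":[0,-30,0],"twist":0},
  {"claw":8.5,"delta_pos":[0,-30,0],"twist":0},
])

```text
clock: 1.38
tcp_pos: [0.0636, -0.2684, 0.2107]
orientation: [0.001, 0.993, 0.116, -0.0]
wrist_force: [0.1, -0.6, 0.1]
finger_gap: 0.085
```

```bash
python3 -c "
from h import *
st()"
```

```text
t 1.38 tcp [ 0.0636 -0.2684  0.2107] F [ 0.1 -0.6  0.1] gap 0.085
q [-1.632 -0.287 -0.562  1.292  0.     1.276]
[[ 0.973  0.231 -0.   ]
 [ 0.231 -0.973 -0.003]
 [-0.001  0.003 -1.   ]]
```

Request:
play_rows([
  {"claw":8.5,"delta_pos":[0,2,-6],"twist":0},
  {"claw":8.5,"delta_pos":[0,4,-12],"twist":0},
  {"claw":8.5,"delta_pos":[2,5,-18],"twist":-10},
  {"claw":8.5,"delta_pos":[8,4,-19],"twist":-20},
  {"claw":8.5,"delta_pos":[14,2,-19],"twist":-30},
  {"claw":8.5,"delta_pos":[20,0,-19],"twist":-40},
  {"claw":8.5,"delta_pos":[25,-2,-19],"twist":-50},
  {"claw":8.5,"delta_pos":[30,-6,-19],"twist":-60},
  {"claw":8.5,"delta_pos":[34,-11,-19],"twist":-70},
  {"claw":8.5,"delta_pos":[38,-16,-19],"twist":-80},
  {"claw":8.5,"delta_pos":[39,-18,-19],"twist":-90},
  {"claw":8.5,"delta_pos":[39,-18,-19],"twist":-90},
])

```text
clock: 2.88
tcp_pos: [0.4033, -0.0005, 0.3994]
orientation: [-0.0, 0.618, 0.786, -0.0]
wrist_force: [-0.4, -0.1, 0.1]
finger_gap: 0.0847
```

```bash
python3 -c "
from h import *
st()"
```

```text
t 2.88 tcp [ 0.4033 -0.0005  0.3994] F [-0.4 -0.1  0.1] gap 0.0847
q [-0.201 -0.005  0.128  1.705 -0.     1.132]
[[-0.236  0.972 -0.001]
 [ 0.972  0.236  0.   ]
 [ 0.    -0.001 -1.   ]]
```

Request:
play_rows([
  {"claw":8.5,"delta_pos":[6,0,0],"twist":-9},
  {"claw":8.5,"delta_pos":[12,0,0],"twist":-18},
  {"claw":8.5,"delta_pos":[18,0,0],"twist":-27},
  {"claw":8.5,"delta_pos":[24,0,0],"twist":-36},
  {"claw":8.5,"delta_pos":[30,-1,0],"twist":-45},
  {"claw":8.5,"delta_pos":[35,-4,0],"twist":-54},
  {"claw":8.5,"delta_pos":[40,-7,0],"twist":-63},
  {"claw":8.5,"delta_pos":[45,-10,0],"twist":-72},
  {"claw":8.5,"delta_pos":[50,-13,0],"twist":-81},
  {"claw":8.5,"delta_pos":[55,-17,0],"twist":-90},
  {"claw":8.5,"delta_pos":[60,-21,0],"twist":-90},
  {"claw":8.5,"delta_pos":[64,-25,0],"twist":-90},
])

```text
clock: 4.38
tcp_pos: [0.0099, 0.5647, 0.399]
orientation: [0.0, -0.115, 0.993, -0.0]
wrist_force: [0.5, 1.0, -0.7]
finger_gap: 0.0849
```

```bash
python3 -c "
from h import *
st()"
```

```text
t 4.38 tcp [0.0099 0.5647 0.399 ] F [ 0.5  1.  -0.7] gap 0.0849
q [ 1.412e+00  3.330e-01  5.380e-01  1.776e+00 -1.000e-03  1.182e+00]
[[-0.974 -0.228  0.001]
 [-0.228  0.974 -0.   ]
 [-0.    -0.001 -1.   ]]
```

Request:
play_rows([
  {"claw":8.5,"delta_pos":[3,6,0],"twist":0},
  {"claw":8.5,"delta_pos":[5,11,0],"twist":0},
  {"claw":8.5,"delta_pos":[6.6,16,0],"twist":0},
  {"claw":8.5,"delta_pos":[6,21,0],"twist":0},
  {"claw":8.5,"delta_pos":[5.5,26,0],"twist":0},
  {"claw":8.5,"delta_pos":[5,31,0],"twist":0},
  {"claw":8.5,"delta_pos":[4.5,35,0],"twist":0},
  {"claw":8.5,"delta_pos":[4,40,0],"twist":0},
  {"claw":8.5,"delta_pos":[4,40,0],"twist":0},
  {"claw":8.5,"delta_pos":[4,40,0],"twist":0},
])

```text
clock: 5.62
tcp_pos: [-0.0977, 0.771, 0.3222]
orientation: [0.001, -0.115, 0.993, 0.027]
wrist_force: [0.5, 0.1, 0.3]
finger_gap: 0.0852
```

```bash
python3 -c "
from h import *
st()"
```

```text
t 5.62 tcp [-0.0977  0.771   0.3222] F [0.5 0.1 0.3] gap 0.0852
q [1.592 0.86  1.264 1.92  0.004 1.362]
[[-0.974 -0.228 -0.005]
 [-0.228  0.972  0.055]
 [-0.008  0.054 -0.999]]
```

Request:
play_rows([
  {"claw":8.5,"delta_pos":[-1,20,-20],"twist":0},
  {"claw":8.5,"delta_pos":[-2,60,-60],"twist":0},
  {"claw":8.5,"delta_pos":[-3,100,-100],"twist":0},
  {"claw":8.5,"delta_pos":[-3,100,-100],"twist":0},
  {"claw":8.5,"delta_pos":[-3,100,-100],"twist":0},
  {"claw":8.5,"delta_pos":[-3,100,-100],"twist":0},
])

```text
clock: 6.38
tcp_pos: [-0.1125, 0.7577, 0.3774]
orientation: [0.001, -0.117, 0.991, 0.06]
wrist_force: [0.3, 0.9, 0.1]
finger_gap: 0.0849
```

```bash
python3 -c "
from h import *
st()"
```

```text
t 6.38 tcp [-0.1125  0.7577  0.3774] F [0.3 0.9 0.1] gap 0.0849
q [1.611 0.788 1.265 1.927 0.007 1.377]
[[-0.973 -0.231 -0.012]
 [-0.231  0.966  0.12 ]
 [-0.016  0.119 -0.993]]
```

Request:
play_rows([
  {"claw":8.5,"delta_pos":[0,50,-100],"twist":0},
  {"claw":8.5,"delta_pos":[0,50,-100],"twist":0},
  {"claw":8.5,"delta_pos":[0,50,-100],"twist":0},
  {"claw":8.5,"delta_pos":[0,50,-100],"twist":0},
  {"claw":8.5,"delta_pos":[0,50,-100],"twist":0},
  {"claw":8.5,"delta_pos":[0,50,-100],"twist":0},
  {"claw":8.5,"delta_pos":[0,50,-100],"twist":0},
  {"claw":8.5,"delta_pos":[0,50,-100],"twist":0},
])

```text
clock: 7.38
tcp_pos: [-0.1122, 0.6595, 0.5002]
orientation: [0.001, -0.116, 0.989, 0.087]
wrist_force: [-1.4, -0.4, 0.1]
finger_gap: 0.0854
```

```bash
python3 -c "
from h import *
st()"
```

```text
t 7.38 tcp [-0.1122  0.6595  0.5002] F [-1.4 -0.4  0.1] gap 0.0854
q [1.614 0.604 1.264 2.057 0.011 1.381]
[[-0.973 -0.23  -0.019]
 [-0.23   0.958  0.173]
 [-0.022  0.172 -0.985]]
```

Request:
play_rows([
  {"claw":8.5,"delta_pos":[0,100,-30],"twist":0},
  {"claw":8.5,"delta_pos":[0,100,-30],"twist":0},
  {"claw":8.5,"delta_pos":[0,100,-30],"twist":0},
  {"claw":8.5,"delta_pos":[0,100,-30],"twist":0},
])

```text
clock: 7.88
tcp_pos: [-0.139, 0.7388, 0.4551]
orientation: [-0.0, -0.116, 0.986, 0.116]
wrist_force: [-0.6, 0.9, -0.7]
finger_gap: 0.0849
```

Request:
play_rows([
  {"claw":8.5,"delta_pos":[0,100,-30],"twist":0},
  {"claw":8.5,"delta_pos":[0,100,-30],"twist":0},
  {"claw":8.5,"delta_pos":[0,100,-30],"twist":0},
  {"claw":8.5,"delta_pos":[0,100,-30],"twist":0},
])

```text
clock: 8.38
tcp_pos: [-0.16, 0.7978, 0.4306]
orientation: [-0.001, -0.116, 0.982, 0.149]
wrist_force: [-0.0, -0.0, 0.2]
finger_gap: 0.0849
```

```bash
python3 -c "
from h import *
st()"
```

```text
t 8.38 tcp [-0.16    0.7978  0.4306] F [-0.  -0.   0.2] gap 0.0849
q [1.667 0.736 1.264 1.8   0.009 1.434]
[[-0.973 -0.227 -0.037]
 [-0.228  0.929  0.292]
 [-0.032  0.293 -0.956]]
```

Request:
play_rows([
  {"claw":8.5,"delta_pos":[-35,100,-10],"twist":0},
  {"claw":8.5,"delta_pos":[-35,100,-10],"twist":0},
  {"claw":8.5,"delta_pos":[-35,100,-10],"twist":0},
  {"claw":8.5,"delta_pos":[-35,100,-10],"twist":0},
])

```text
clock: 8.88
tcp_pos: [-0.1122, 0.8768, 0.394]
orientation: [-0.001, -0.114, 0.977, 0.182]
wrist_force: [0.5, -0.5, -0.0]
finger_gap: 0.0852
```

Request:
play_rows([
  {"claw":8.5,"delta_pos":[-35,100,-10],"twist":0},
  {"claw":8.5,"delta_pos":[-35,100,-10],"twist":0},
  {"claw":8.5,"delta_pos":[-35,100,-10],"twist":0},
  {"claw":8.5,"delta_pos":[-35,100,-10],"twist":0},
])

```text
clock: 9.38
tcp_pos: [-0.0737, 0.9354, 0.3762]
orientation: [0.002, -0.113, 0.97, 0.217]
wrist_force: [-0.4, -0.5, 0.6]
finger_gap: 0.0848
```

```bash
python3 -c "
from h import *
st()"
```

```text
t 9.38 tcp [-0.0737  0.9354  0.3762] F [-0.4 -0.5  0.6] gap 0.0848
q [1.545 0.845 1.264 1.556 0.056 1.324]
[[-0.974 -0.221 -0.045]
 [-0.219  0.88   0.421]
 [-0.053  0.42  -0.906]]
```

Request:
play_rows([
  {"claw":8.5,"delta_pos":[-35,100,-10],"twist":0},
  {"claw":8.5,"delta_pos":[-35,100,-10],"twist":0},
  {"claw":8.5,"delta_pos":[-35,100,-10],"twist":0},
  {"claw":8.5,"delta_pos":[-35,100,-10],"twist":0},
])

```text
clock: 9.88
tcp_pos: [-0.0415, 0.9792, 0.3757]
orientation: [0.006, -0.112, 0.961, 0.253]
wrist_force: [-0.3, -0.0, -0.6]
finger_gap: 0.085
```

Request:
play_rows([
  {"claw":8.5,"delta_pos":[-35,100,-10],"twist":0},
  {"claw":8.5,"delta_pos":[-35,100,-10],"twist":0},
  {"claw":8.5,"delta_pos":[-35,100,-10],"twist":0},
  {"claw":8.5,"delta_pos":[-35,100,-10],"twist":0},
])

```text
clock: 10.38
tcp_pos: [-0.0142, 1.011, 0.3908]
orientation: [0.011, -0.109, 0.951, 0.289]
wrist_force: [-0.1, -0.1, -0.2]
finger_gap: 0.0848
```

Request:
play_rows([
  {"claw":8.5,"delta_pos":[-35,100,-10],"twist":0},
  {"claw":8.5,"delta_pos":[-35,100,-10],"twist":0},
  {"claw":8.5,"delta_pos":[-35,100,-10],"twist":0},
  {"claw":8.5,"delta_pos":[-35,100,-10],"twist":0},
])

```text
clock: 10.88
tcp_pos: [0.0091, 1.0326, 0.4192]
orientation: [0.016, -0.107, 0.94, 0.324]
wrist_force: [-0.4, -0.7, -0.7]
finger_gap: 0.0853
```

```bash
python3 -c "
from h import *
st()"
```

```text
t 10.88 tcp [0.0091 1.0326 0.4192] F [-0.4 -0.7 -0.7] gap 0.0853
q [1.449 0.859 1.264 1.323 0.113 1.261]
[[-0.977 -0.211 -0.039]
 [-0.19   0.767  0.613]
 [-0.1    0.606 -0.789]]
```

```bash
cat >> h.py <<'E'
def dl(*ps,pos=None,m=None):
    s=get_state(); m0=R.from_quat(s["orientation"],scalar_first=True).as_matrix() if m is None else m; p0=s["tcp_pos"] if pos is None else pos
    for p in ps: print(p,"->",np.round(m0.T@(np.array(p)-p0)*100,1).tolist(),"dist",round(np.linalg.norm(np.array(p)-p0)*100,1))
E
python3 -c "
from h import *
dl((.2,.8,.43),(.36,.62,.43),(.45,.4,.42),(.5,.2,.42),(.52,.0,.4))"
```

```text
(0.2, 0.8, 0.43) -> [-14.3, -21.2, -15.8] dist 30.1
(0.36, 0.62, 0.43) -> [-26.5, -38.4, -27.5] dist 54.2
(0.45, 0.4, 0.42) -> [-31.0, -57.8, -40.5] dist 77.1
(0.5, 0.2, 0.42) -> [-32.1, -74.2, -53.0] dist 96.7
(0.52, 0.0, 0.4) -> [-30.1, -91.2, -63.7] dist 115.2
```

Request:
play_rows([
  {"claw":8.5,"delta_pos":[-3,-4,-3],"twist":0},
  {"claw":8.5,"delta_pos":[-6,-8,-6],"twist":0},
  {"claw":8.5,"delta_pos":[-9,-13,-9],"twist":0},
  {"claw":8.5,"delta_pos":[-12,-17,-13],"twist":0},
  {"claw":8.5,"delta_pos":[-14.3,-21.2,-15.8],"twist":0},
  {"claw":8.5,"delta_pos":[-18,-26,-19],"twist":10},
  {"claw":8.5,"delta_pos":[-21,-30,-22],"twist":20},
  {"claw":8.5,"delta_pos":[-24,-34,-25],"twist":30},
  {"claw":8.5,"delta_pos":[-26.5,-38.4,-27.5],"twist":40},
  {"claw":8.5,"delta_pos":[-28,-43,-31],"twist":50},
  {"claw":8.5,"delta_pos":[-29,-48,-34],"twist":60},
  {"claw":8.5,"delta_pos":[-30,-53,-37],"twist":70},
])

```text
clock: 12.38
tcp_pos: [0.4284, 0.4549, 0.4202]
orientation: [-0.173, 0.454, 0.83, 0.275]
wrist_force: [1.0, 0.1, 0.4]
finger_gap: 0.0854
```

```bash
python3 -c "
from h import *
st()
dl((.45,.4,.42),(.5,.2,.42),(.52,.0,.38))"
```

```text
t 12.38 tcp [0.4284 0.4549 0.4202] F [1.  0.1 0.4] gap 0.0854
q [0.372 0.122 0.139 1.355 0.625 1.448]
[[-0.528  0.848 -0.038]
 [ 0.658  0.437  0.613]
 [ 0.537  0.299 -0.789]]
(0.45, 0.4, 0.42) -> [-4.8, -0.6, -3.4] dist 5.9
(0.5, 0.2, 0.42) -> [-20.6, -5.1, -15.9] dist 26.5
(0.52, 0.0, 0.38) -> [-36.9, -13.3, -25.1] dist 46.6
```

Request:
play_rows([
  {"claw":8.5,"delta_pos":[-5,-1,-4],"twist":10},
  {"claw":8.5,"delta_pos":[-10,-2,-8],"twist":20},
  {"claw":8.5,"delta_pos":[-15,-3,-12],"twist":29},
  {"claw":8.5,"delta_pos":[-20,-5,-16],"twist":29},
  {"claw":8.5,"delta_pos":[-25,-8,-19],"twist":29},
  {"claw":8.5,"delta_pos":[-30,-10,-21],"twist":29},
  {"claw":8.5,"delta_pos":[-35,-12,-23],"twist":29},
  {"claw":8.5,"delta_pos":[-40,-12,-22],"twist":29},
  {"claw":8.5,"delta_pos":[-40,-12,-22],"twist":29},
])

```text
clock: 13.5
tcp_pos: [0.5491, 0.0043, 0.3392]
orientation: [-0.238, 0.647, 0.69, 0.222]
wrist_force: [0.8, 0.1, 1.0]
finger_gap: 0.085
```

```bash
python3 -c "
from h import *
st()
cv2.imwrite('pics/w1.png',imaging.read_camera('wrist')[:,:,::-1])
im=imaging.read_camera('top'); cv2.imwrite('pics/t1.png',im[:,:,::-1])
for n,p in dict(floor=(.581,.259,.07),gate=(.583,.212,.095),cheek=(.584,.174,.149),tang1=(.584,.159,.0835)).items(): print(n,proj('wrist',p),proj('side',p))
for q in ('spade_1_center','magazine_gate'): print([(np.round(d['extent']).tolist(),round(d['conf'],2)) for d in spotter.spot_in('wrist',q)])
"
```

```text
t 13.5 tcp [0.5491 0.0043 0.3392] F [0.8 0.1 1. ] gap 0.085
q [-0.466  0.456  0.38   1.873  0.56   0.93 ]
[[-0.05   0.998 -0.041]
 [ 0.786  0.065  0.615]
 [ 0.616 -0.001 -0.788]]
floor [358.25339194 127.30982233] [258.99186588 233.48718778]
gate [360.10273252 146.71158153] [270.20303384 219.68006203]
cheek [364.09903168 151.97298858] [278.80346073 200.75664781]
tang1 [358.72293905 185.48268188] [283.52249458 213.57117957]
[([351.0, 144.0, 385.0, 184.0], 0.65)]
[([323.0, 37.0, 413.0, 177.0], 0.81)]
```

View pics/w1.png

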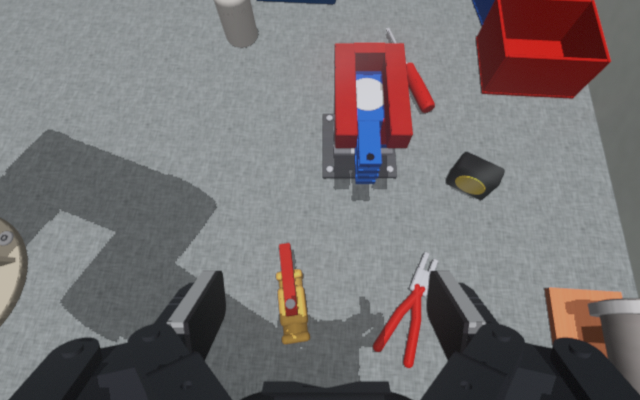

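```bash
python3 -c "
import cv2
a=cv2.imread('pics/w1.png')[30:200,310:430]
cv2.imwrite('pics/w1c.png',cv2.resize(a,None,fx=3.5,fy=3.5,interpolation=2))"
```

```text
(no output)
```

View pics/w1c.png

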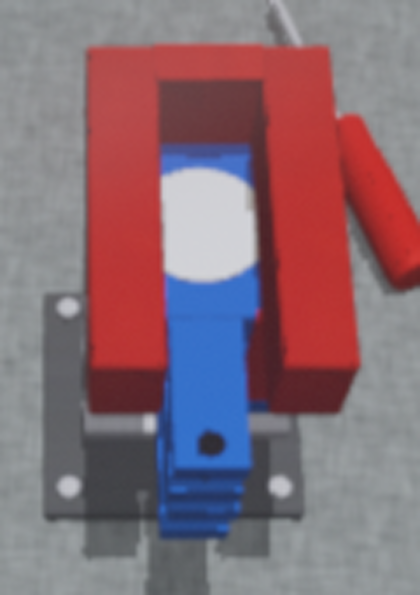

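Run:
```python
from h import *
from scipy.optimize import least_squares
i=imaging.camera_info('wrist'); it=imaging.camera_info('top')
P=[((-85,43,111),(85,367)),((-85,18,111),(166,367)),((-85,-18,111),(272,367)),((-85,-43,111),(358,367)),((-85,43,79),(85,411)),((-85,-43,79),(343,411)),
((-100,13,72),(174,470)),((-100,-13,72),(247,468)),((-100,13,9),(162,535)),((-100,-13,9),(227,535))]
T=[((-85,43,111),(293,210)),((-85,18,111),(292,192)),((-85,-18,111),(288,160)),((-85,-43,111),(286,141)),((-100,0,72),(313,187))]
def w(a,p):
    c,s=np.cos(a[2]),np.sin(a[2]); x,y,z=np.array(p)/1e3
    return np.array([a[0]+c*x-s*y,a[1]+s*x+c*y,.07+z])
def f(a,which=3):
    r=[]
    if which&1: r+=[proj('wrist',w(a,p),i)-(np.array(u)/3.5+[310,30]) for p,u in P]
    if which&2: r+=[proj('top',w(a,p),it)-(np.array(u)/2.28+[130,110]) for p,u in T]
    return np.ravel(r)
for k in (1,2,3):
    s=least_squares(f,[.58,.26,1.6],args=(k,)); print(k,np.round(s.x,4),np.round(s.fun,1).tolist())
```

```text
1 [0.585  0.265  1.6474] [0.9, -0.2, 0.2, -0.3, 2.2, -0.4, 0.0, -0.5, 0.1, 1.5, -2.0, 1.2, -0.3, -1.6, 0.4, -1.1, -1.2, 0.9, -0.9, 0.8]
2 [0.5801 0.2582 1.6028] [0.5, 1.5, 0.1, -0.1, 0.6, 0.5, 0.7, -0.3, -1.9, -1.7]
3 [0.5845 0.2642 1.6444] [0.2, 0.3, -0.5, 0.3, 1.5, 0.2, -0.7, 0.2, -0.5, 2.0, -2.6, 1.8, -1.0, -1.0, -0.3, -0.5, -1.9, 1.4, -1.5, 1.4, -1.4, -1.4, -2.2, -2.9, -2.2, -2.2, -2.5, -2.9, -4.4, -4.5]
```

```bash
python3 -c "
from h import *
dl((.592,.06,.25),(.595,.1225,.137))"
```

```text
(0.592, 0.06, 0.25) -> [-2.0, 4.7, 10.5] dist 11.7
(0.595, 0.1225, 0.137) -> [-4.0, 5.4, 23.2] dist 24.2
```

Request:
play_rows([
  {"claw":4.5,"delta_pos":[-1,2,5],"twist":0},
  {"claw":4.5,"delta_pos":[-2,4.7,10],"twist":0},
  {"claw":4.5,"delta_pos":[-3,5,14],"twist":0},
  {"claw":4.5,"delta_pos":[-4,5.4,18],"twist":0},
  {"claw":4.5,"delta_pos":[-4,5.4,21],"twist":0},
  {"claw":4.5,"delta_pos":[-4,5.4,23.2],"twist":0},
  {"claw":4.5,"delta_pos":[-4,5.4,23.2],"twist":0},
])

```text
clock: 14.58
tcp_pos: [0.5941, 0.1234, 0.1365]
orientation: [-0.237, 0.644, 0.693, 0.223]
wrist_force: [-1.1, 0.5, -1.1]
finger_gap: 0.0452
```

```bash
python3 -c "
from h import *
st()
i=imaging.camera_info('wrist')
im=imaging.read_camera('wrist'); cv2.imwrite('pics/w2.png',im[:,:,::-1])
s=imaging.read_camera('side'); 
w=im.copy()
F=np.array([.585,.265,.07]);ex=np.array([-.0763,.997,0]);ey=np.array([-.997,-.0763,0])
for p in [(-100,13,9),(-100,-13,9),(-100,13,18),(-100,-13,18),(-100,13,72),(-100,-13,72),(-85,18,111),(-85,-18,111)]:
    q=F+ex*p[0]/1e3+ey*p[1]/1e3+[0,0,p[2]/1e3]; u=proj('wrist',q,i); print(p,np.round(u)); cv2.circle(w,(int(u[0]),int(u[1])),2,(255,255,0),-1)
cv2.imwrite('pics/w2a.png',w[:,:,::-1])
"
```

```text
t 14.57 tcp [0.5941 0.1234 0.1365] F [-1.1  0.5 -1.1] gap 0.0452
q [-0.252  0.519 -0.005  1.286  0.623  1.169]
[[-0.059  0.997 -0.041]
 [ 0.787  0.071  0.613]
 [ 0.614  0.004 -0.789]]
(-100, 13, 9) [308. 211.]
(-100, -13, 9) [344. 211.]
(-100, 13, 18) [307. 206.]
(-100, -13, 18) [345. 206.]
(-100, 13, 72) [302. 172.]
(-100, -13, 72) [351. 172.]
(-85, 18, 111) [287. 104.]
(-85, -18, 111) [367. 104.]
```

View pics/w2a.png

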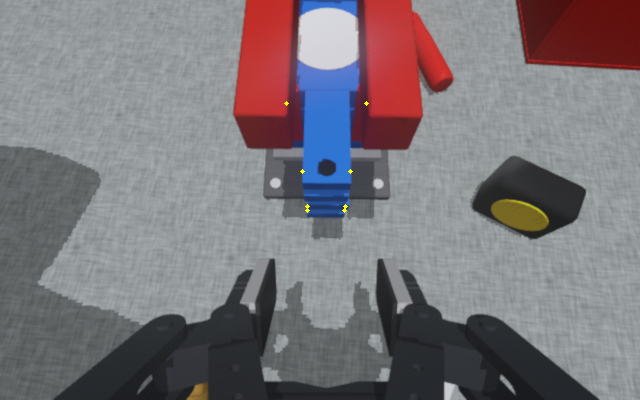

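Request:
play_rows([
  {"claw":4.5,"delta_pos":[-0.4,0.1,3],"twist":0},
  {"claw":4.5,"delta_pos":[-0.4,0.1,5],"twist":0},
  {"claw":4.5,"delta_pos":[-0.4,0.1,6.5],"twist":0},
  {"claw":4.5,"delta_pos":[-0.4,0.1,7.6],"twist":0},
  {"claw":4.5,"delta_pos":[-0.4,0.1,7.6],"twist":0},
], force=60)

```text
clock: 15.3
tcp_pos: [0.5938, 0.1648, 0.0737]
orientation: [-0.236, 0.645, 0.692, 0.223]
wrist_force: [-0.4, -0.2, 0.6]
finger_gap: 0.045
```

```bash
python3 -c "
from h import *
st()
im=imaging.read_camera('wrist')[40:400,140:520]; cv2.imwrite('pics/w3.png',cv2.resize(im[:,:,::-1],None,fx=1.6,fy=1.6))
"
```

```text
t 15.3 tcp [0.5938 0.1648 0.0737] F [-0.4 -0.2  0.6] gap 0.045
q [-0.185  0.552 -0.114  1.093  0.638  1.253]
[[-0.057  0.998 -0.039]
 [ 0.787  0.068  0.613]
 [ 0.614  0.004 -0.789]]
```

View pics/w3.png

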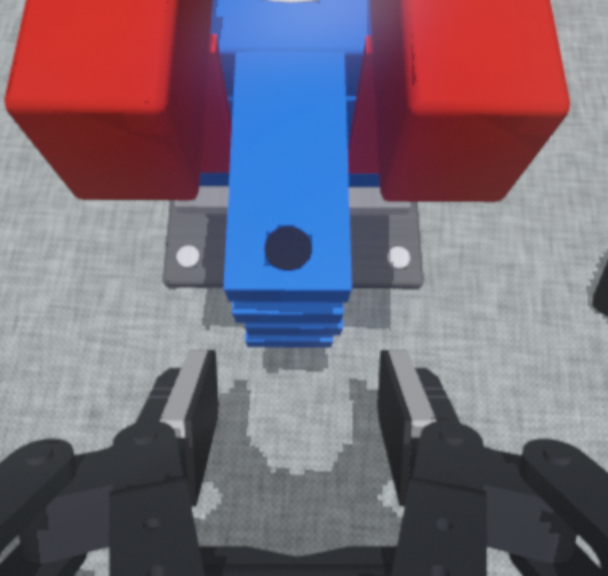

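```bash
python3 -c "
from h import *
s=get_state(); m=R.from_quat(s['orientation'],scalar_first=True).as_matrix()
i=imaging.camera_info('wrist')
g=lambda u,v,z: print((u,v),np.round(ray('wrist',u/1.6+140,v/1.6+40,z,i),4))
g(246,345,.079);g(332,345,.079);g(246,332,.088);g(340,332,.088); g(226,290,.142);g(351,290,.142)
g(6,105,.181);g(568,105,.181);g(80,198,.149);g(503,198,.149);g(166,110,.181);g(406,110,.181)
T=np.array(i['world_to_cam']); print('cam',-T[:3,:3].T@T[:3,3], m.T@(-T[:3,:3].T@T[:3,3]-s['tcp_pos']), 'axis',np.round(m.T@T[2,:3],3))
for o in [(11,22,0),(-11,22,0),(11,22,-19),(0,22,0)]:
  print(o,(proj('wrist',s['tcp_pos']+m@np.array(o)/1e3,i)-[140,40])*1.6)
"
```

```text
(246, 345) [0.5797 0.16   0.079 ]
(332, 345) [0.6062 0.1618 0.079 ]
(246, 332) [0.5802 0.162  0.088 ]
(340, 332) [0.6079 0.1639 0.088 ]
(226, 290) [0.5809 0.1579 0.142 ]
(351, 290) [0.6062 0.1596 0.142 ]
(6, 105) [0.5513 0.172  0.181 ]
(568, 105) [0.634  0.1779 0.181 ]
(80, 198) [0.5505 0.173  0.149 ]
(503, 198) [0.6356 0.179  0.149 ]
(166, 110) [0.5749 0.1728 0.181 ]
(406, 110) [0.6101 0.1753 0.181 ]
cam [0.59725697 0.12438871 0.25078581] [ 0.07675546  0.00123749 -0.16428449] axis [-0.305 -0.001  0.952]
(11, 22, 0) [363.81401029 305.11097414]
(-11, 22, 0) [361.39860705 367.97167812]
(11, 22, -19) [371.37562269 330.24255759]
(0, 22, 0) [362.5837475  337.12847902]
```

```bash
python3 -c "
from h import *
s=get_state(); m=R.from_quat(s['orientation'],scalar_first=True).as_matrix()
i=imaging.camera_info('wrist');print(i['fx'],i['cx'],i['cy'])
im=imaging.read_camera('side')[:,:,::-1].copy(); k=4
c=proj('side',s['tcp_pos']).astype(int); x0,y0=c[0]-90,c[1]-90
b=cv2.resize(im[y0:y0+145,x0:x0+195],None,fx=k,fy=k,interpolation=2)
for o in [(11,22,0),(-11,22,0),(11,-22,0),(-11,-22,0),(0,22,-40),(0,-22,-40)]:
  u=(proj('side',s['tcp_pos']+m@np.array(o)/1e3)-[x0,y0])*k; print(o,u); cv2.circle(b,(int(u[0]),int(u[1])),4,(0,255,255),-1)
cv2.imwrite('pics/s3.png',b)
"
```

```text
351.5683037027287 325.7842542403998 205.9425044577936
(11, 22, 0) [332.51089227 349.20587396]
(-11, 22, 0) [349.44819221 349.65715805]
(11, -22, 0) [372.12015454 377.57251957]
(-11, -22, 0) [388.81260168 377.68956234]
(0, 22, -40) [361.96878653 304.68842461]
(0, -22, -40) [401.98134647 332.44042746]
```

View pics/s3.png

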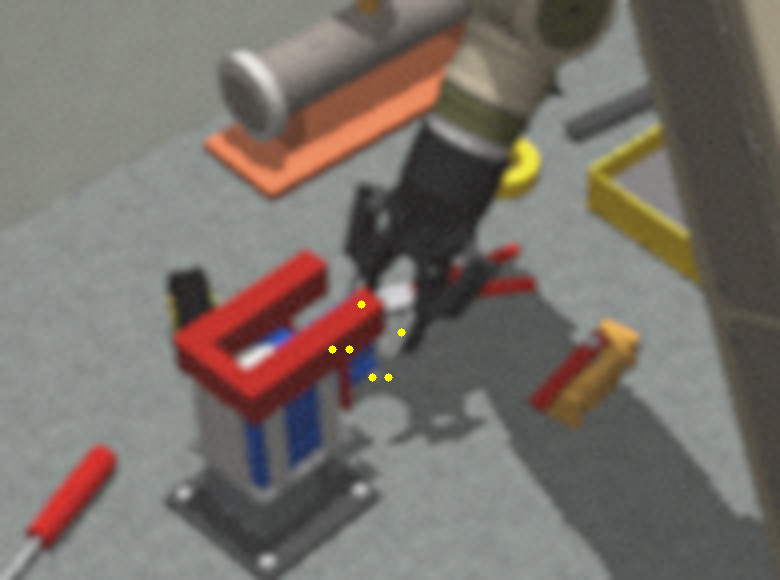

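Request:
play_rows([
  {"claw":4.5,"delta_pos":[0.3,0,1.2],"twist":0},
  {"claw":4.5,"delta_pos":[0.35,0,2.4],"twist":0},
  {"claw":4.5,"delta_pos":[0.35,0,2.4],"twist":0},
  {"claw":2,"delta_pos":[0.35,0,2.4],"twist":0},
  {"claw":2,"delta_pos":[0.35,0,2.4],"twist":0},
  {"claw":2,"delta_pos":[0.35,0,2.4],"twist":0},
  {"claw":2,"delta_pos":[0.35,0,2.4],"twist":0},
], force=60)

```text
clock: 16.27
tcp_pos: [0.5925, 0.1823, 0.0567]
orientation: [-0.236, 0.645, 0.692, 0.223]
wrist_force: [0.1, 0.7, 2.0]
finger_gap: 0.0238
```

```bash
python3 -c "
from h import *
st()
im=imaging.read_camera('wrist')[40:400,140:520]; cv2.imwrite('pics/w4.png',cv2.resize(im[:,:,::-1],None,fx=1.6,fy=1.6))
"
```

```text
t 16.27 tcp [0.5925 0.1823 0.0567] F [0.1 0.7 2. ] gap 0.0238
q [-0.157  0.561 -0.146  1.033  0.643  1.288]
[[-0.056  0.998 -0.039]
 [ 0.787  0.068  0.613]
 [ 0.614  0.004 -0.789]]
```

View pics/w4.png

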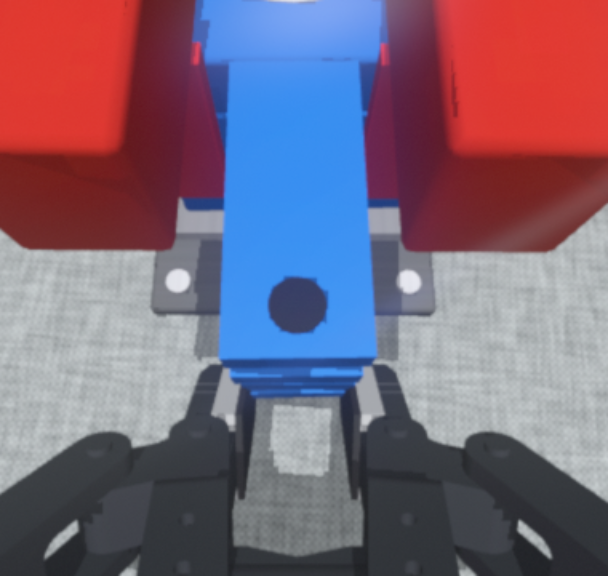

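Request:
play_rows([
  {"claw":1.2,"delta_pos":[0,0,0],"twist":0},
  {"claw":1.2,"delta_pos":[0,0,0],"twist":0},
], force=80)

```text
clock: 16.58
tcp_pos: [0.5925, 0.1823, 0.0567]
orientation: [-0.236, 0.645, 0.692, 0.223]
wrist_force: [-2.0, -0.1, 1.2]
finger_gap: 0.0229
```

Request:
play_rows([
  {"claw":1.2,"delta_pos":[-0.4,0,-0.31],"twist":0},
  {"claw":1.2,"delta_pos":[-1.0,0,-0.78],"twist":0},
  {"claw":1.2,"delta_pos":[-1.6,0,-1.25],"twist":0},
  {"claw":1.2,"delta_pos":[-2.2,0,-1.72],"twist":0},
  {"claw":1.2,"delta_pos":[-2.2,0,-1.72],"twist":0},
])

```text
clock: 17.2
tcp_pos: [0.595, 0.153, 0.0564]
orientation: [-0.235, 0.646, 0.691, 0.223]
wrist_force: [-0.2, -2.5, 3.2]
finger_gap: 0.023
```

```bash
python3 -c "
from h import *
st()
im=imaging.read_camera('wrist')[40:400,140:520]; cv2.imwrite('pics/w5.png',cv2.resize(im[:,:,::-1],None,fx=1.6,fy=1.6))
"
```

```text
t 17.2 tcp [0.595  0.153  0.0564] F [-0.2 -2.5  3.2] gap 0.023
q [-0.204  0.575 -0.123  1.074  0.633  1.233]
[[-0.055  0.998 -0.038]
 [ 0.788  0.067  0.612]
 [ 0.613  0.004 -0.79 ]]
```

View pics/w5.png

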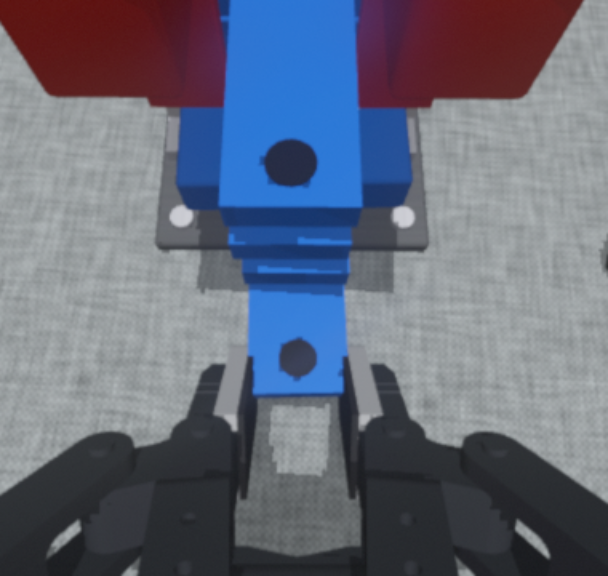

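Request:
play_rows([
  {"claw":3.8,"delta_pos":[0,0,0],"twist":0},
  {"claw":3.8,"delta_pos":[0,0,0],"twist":0},
  {"claw":3.8,"delta_pos":[0.6,0,0.47],"twist":0},
  {"claw":3.8,"delta_pos":[1.1,0,0.86],"twist":0},
  {"claw":3.8,"delta_pos":[1.1,0,0.86],"twist":0},
  {"claw":1.2,"delta_pos":[1.1,0,0.86],"twist":0},
  {"claw":1.2,"delta_pos":[1.1,0,0.86],"twist":0},
  {"claw":1.2,"delta_pos":[1.1,0,0.86],"twist":0},
  {"claw":1.2,"delta_pos":[1.1,0,0.86],"twist":0},
], force=90)

```text
clock: 18.38
tcp_pos: [0.5934, 0.1686, 0.0567]
orientation: [-0.236, 0.645, 0.692, 0.223]
wrist_force: [-1.5, 2.6, 1.8]
finger_gap: 0.0238
```

Request:
play_rows([
  {"claw":1.2,"delta_pos":[-1.2,0,-0.92],"twist":0},
  {"claw":1.2,"delta_pos":[-2.8,0,-2.18],"twist":0},
  {"claw":1.2,"delta_pos":[-4.4,0,-3.42],"twist":0},
  {"claw":1.2,"delta_pos":[-6,0,-4.67],"twist":0},
  {"claw":1.2,"delta_pos":[-7.6,0,-5.91],"twist":0},
  {"claw":1.2,"delta_pos":[-9.5,0,-7.4],"twist":0},
  {"claw":1.2,"delta_pos":[-9.5,0,-7.4],"twist":0},
])

```text
clock: 19.25
tcp_pos: [0.6026, 0.0455, 0.0563]
orientation: [-0.235, 0.646, 0.691, 0.223]
wrist_force: [-0.1, 1.7, -0.8]
finger_gap: 0.0239
```

```bash
python3 -c "
from h import *
st()
im=imaging.read_camera('wrist')[:,100:560]; im2=imaging.read_camera('top')[110:290,130:480]
a=cv2.resize(im,None,fx=1.1,fy=1.1); b=cv2.resize(im2,(290,149)); 
cv2.imwrite('pics/w6.png',a[:,:,::-1]); cv2.imwrite('pics/t6.png',im2[:,:,::-1])
"
```

```text
t 19.25 tcp [0.6026 0.0455 0.0563] F [-0.1  1.7 -0.8] gap 0.0239
q [-0.368  0.644 -0.007  1.232  0.593  1.04 ]
[[-0.054  0.998 -0.037]
 [ 0.788  0.065  0.613]
 [ 0.614  0.004 -0.789]]
```

View pics/w6.png

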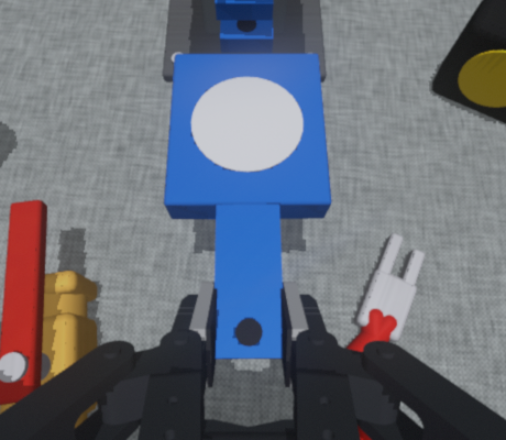

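```bash
python3 -c "
from h import *
dl((.6,.03,.1),(.565,-.08,.1),(.53,-.18,.1),(.497,-.289,.085),(.497,-.289,.055))
for k in range(3): print(np.round(get_state()['wrist_force'],2))"
```

```text
(0.6, 0.03, 0.1) -> [1.3, -0.3, -4.5] dist 4.7
(0.565, -0.08, 0.1) -> [-7.2, -4.5, -11.1] dist 14.0
(0.53, -0.18, 0.1) -> [-14.8, -8.7, -17.1] dist 24.3
(0.497, -0.289, 0.085) -> [-24.2, -12.7, -22.5] dist 35.4
(0.497, -0.289, 0.055) -> [-26.0, -12.7, -20.1] dist 35.3
[-0.49 -0.97 -0.71]
[-0.49 -0.97 -0.71]
[-0.49 -0.97 -0.71]
```

Request:
play_rows([
  {"claw":1.2,"delta_pos":[0.6,-0.1,-2.2],"twist":0},
  {"claw":1.2,"delta_pos":[1.3,-0.3,-4.5],"twist":0},
  {"claw":1.2,"delta_pos":[-1.5,-1.7,-6.7],"twist":0},
  {"claw":1.2,"delta_pos":[-4.4,-3.1,-8.9],"twist":0},
  {"claw":1.2,"delta_pos":[-7.2,-4.5,-11.1],"twist":0},
  {"claw":1.2,"delta_pos":[-11,-6.6,-14.1],"twist":0},
  {"claw":1.2,"delta_pos":[-14.8,-8.7,-17.1],"twist":0},
  {"claw":1.2,"delta_pos":[-18,-10,-19.1],"twist":0},
  {"claw":1.2,"delta_pos":[-21,-11.4,-21],"twist":0},
  {"claw":1.2,"delta_pos":[-24.2,-12.7,-22.5],"twist":0},
  {"claw":1.2,"delta_pos":[-24.2,-12.7,-22.5],"twist":0},
])

```text
clock: 20.72
tcp_pos: [0.4968, -0.2907, 0.0838]
orientation: [-0.236, 0.646, 0.691, 0.223]
wrist_force: [-0.2, 1.6, -1.3]
finger_gap: 0.0238
```

```bash
python3 -c "
from h import *
st()
im2=imaging.read_camera('top')[110:290,130:480]
cv2.imwrite('pics/t7.png',cv2.resize(im2[:,:,::-1],None,fx=2.28,fy=2.28,interpolation=2))
"
```

```text
t 20.73 tcp [ 0.4968 -0.2907  0.0838] F [-0.2  1.6 -1.3] gap 0.0238
q [-0.878  0.828  0.379  1.683  0.371  0.518]
[[-0.054  0.998 -0.037]
 [ 0.787  0.065  0.613]
 [ 0.614  0.004 -0.789]]
```

View pics/t7.png

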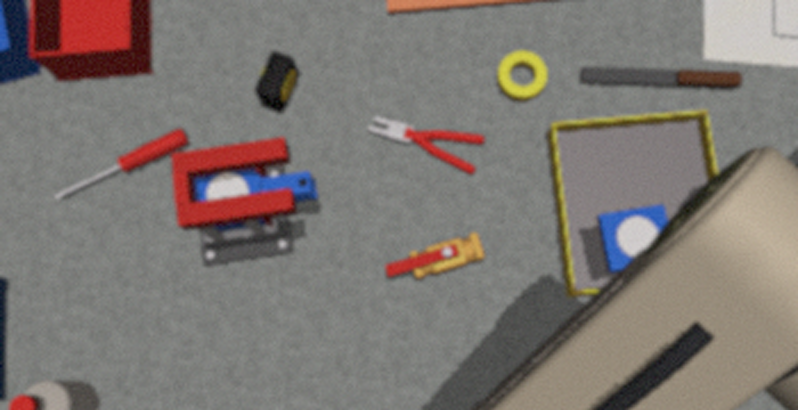

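Request:
play_rows([
  {"claw":1.2,"delta_pos":[-1.2,0,1.5],"twist":0},
  {"claw":1.2,"delta_pos":[-2.4,0,3.0],"twist":0},
  {"claw":1.2,"delta_pos":[-3.2,0,4.1],"twist":0},
  {"claw":1.2,"delta_pos":[-3.2,0,4.1],"twist":0},
])

```text
clock: 21.28
tcp_pos: [0.497, -0.2875, 0.0314]
orientation: [-0.238, 0.645, 0.691, 0.223]
wrist_force: [0.3, 0.3, -0.4]
finger_gap: 0.0241
```

Request:
play_rows([
  {"claw":1.2,"delta_pos":[-0.15,0,0.2],"twist":0},
  {"claw":1.2,"delta_pos":[-0.3,0,0.4],"twist":0},
])

```text
clock: 21.52
tcp_pos: [0.4978, -0.2891, 0.0284]
orientation: [-0.236, 0.645, 0.692, 0.223]
wrist_force: [0.6, -0.4, -0.9]
finger_gap: 0.024
```

Request:
play_rows([
  {"claw":1.2,"delta_pos":[-0.15,0,0.2],"twist":0},
  {"claw":1.2,"delta_pos":[-0.25,0,0.32],"twist":0},
])

```text
clock: 21.78
tcp_pos: [0.4976, -0.289, 0.0239]
orientation: [-0.236, 0.645, 0.692, 0.223]
wrist_force: [0.5, -0.0, -0.6]
finger_gap: 0.0239
```

Request:
play_rows([
  {"claw":1.2,"delta_pos":[-0.12,0,0.16],"twist":0},
  {"claw":1.2,"delta_pos":[-0.25,0,0.32],"twist":0},
])

```text
clock: 22.02
tcp_pos: [0.4975, -0.2889, 0.0198]
orientation: [-0.236, 0.645, 0.692, 0.223]
wrist_force: [-0.3, -0.1, 0.1]
finger_gap: 0.0237
```

Request:
play_rows([
  {"claw":1.2,"delta_pos":[-0.12,0,0.16],"twist":0},
  {"claw":1.2,"delta_pos":[-0.25,0,0.32],"twist":0},
])

```text
clock: 22.28
tcp_pos: [0.4976, -0.2888, 0.0156]
orientation: [-0.236, 0.645, 0.692, 0.223]
wrist_force: [-0.2, 0.2, -1.3]
finger_gap: 0.0241
```

Request:
play_rows([
  {"claw":1.2,"delta_pos":[-0.12,0,0.16],"twist":0},
  {"claw":1.2,"delta_pos":[-0.25,0,0.32],"twist":0},
])

```text
clock: 22.52
tcp_pos: [0.4976, -0.2888, 0.0116]
orientation: [-0.236, 0.645, 0.692, 0.223]
wrist_force: [-0.2, -0.2, -0.7]
finger_gap: 0.0239
```

Request:
play_rows([
  {"claw":1.2,"delta_pos":[-0.12,0,0.16],"twist":0},
  {"claw":1.2,"delta_pos":[-0.25,0,0.32],"twist":0},
])

```text
clock: 22.78
tcp_pos: [0.4977, -0.2888, 0.0109]
orientation: [-0.236, 0.645, 0.691, 0.224]
wrist_force: [-2.5, -2.4, 22.8]
finger_gap: 0.024
```

Request:
play_rows([
  {"claw":1.2,"delta_pos":[-0.12,0,0.16],"twist":0},
  {"claw":1.2,"delta_pos":[-0.25,0,0.32],"twist":0},
])

```text
clock: 23.02
tcp_pos: [0.4978, -0.2888, 0.0106]
orientation: [-0.236, 0.646, 0.691, 0.224]
wrist_force: [-6.1, -3.5, 40.1]
finger_gap: 0.024
```

Request:
play_rows([
  {"claw":1.2,"delta_pos":[-0.1,0,0.12],"twist":0},
  {"claw":1.2,"delta_pos":[-0.18,0,0.24],"twist":0},
])

```text
clock: 23.28
tcp_pos: [0.4979, -0.2888, 0.0105]
orientation: [-0.235, 0.646, 0.69, 0.225]
wrist_force: [-7.9, -4.4, 50.8]
finger_gap: 0.024
```

Request:
play_rows([
  {"claw":1.2,"delta_pos":[0.3,0,-0.4],"twist":0},
  {"claw":1.2,"delta_pos":[0.6,0,-0.78],"twist":0},
  {"claw":1.2,"delta_pos":[0.6,0,-0.78],"twist":0},
])

```text
clock: 23.65
tcp_pos: [0.498, -0.2893, 0.011]
orientation: [-0.235, 0.645, 0.692, 0.223]
wrist_force: [-0.7, -3.1, 7.8]
finger_gap: 0.0241
```

Request:
play_rows([
  {"claw":4,"delta_pos":[0,0,0],"twist":0},
  {"claw":4,"delta_pos":[0,0,0],"twist":0},
  {"claw":4,"delta_pos":[0,0,0],"twist":0},
  {"claw":4,"delta_pos":[0,0,-3],"twist":0},
  {"claw":4,"delta_pos":[0,0,-8],"twist":0},
  {"claw":4.5,"delta_pos":[4,4,-12],"twist":0},
])

```text
clock: 24.4
tcp_pos: [0.5341, -0.332, 0.1236]
orientation: [-0.237, 0.647, 0.689, 0.223]
wrist_force: [0.4, -0.3, 0.4]
finger_gap: 0.045
```

```bash
python3 -c "
from h import *
st()
i=imaging.camera_info('wrist'); im=imaging.read_camera('wrist')
hsv=cv2.cvtColor(im,cv2.COLOR_RGB2HSV); mk=cv2.inRange(hsv,(100,120,80),(125,255,255))
n,l,s,c=cv2.connectedComponentsWithStats(mk)
for k in np.argsort(-s[1:,4])[:3]+1: print(s[k],c[k])
print([proj('wrist',(.4925+a*.997,-.225+a*.071,.034+.008),i) for a in (-.035,.035)])
mw=cv2.inRange(hsv,(0,0,195),(180,30,255)); n,l,s,c=cv2.connectedComponentsWithStats(mw)
for k in np.argsort(-s[1:,4])[:3]+1: print('white',s[k],c[k],ray('wrist',*c[k],.0425,i))
cv2.imwrite('pics/w8.png',im[:,:,::-1])
dl((.53,-.12,.15),(.58,.03,.15),(.5965,.1225,.12),(.593,.1785,.0567+.02),(.593,.1785,.0567))
"
```

```text
t 24.4 tcp [ 0.5341 -0.332   0.1236] F [ 0.4 -0.3  0.4] gap 0.045
q [-0.875  0.945  0.71   1.898  0.373  0.524]
[[-0.05   0.998 -0.038]
 [ 0.786  0.063  0.615]
 [ 0.616  0.001 -0.788]]
[ 241  108   86  160 7072] [283.98289027 179.50749434]
[array([240.9867231 , 144.70534296]), array([324.61905206, 144.12122882])]
white [ 255  122   59   52 2398] [284.18598832 147.79566305] [ 0.49405969 -0.22840499  0.0425    ]
white [603 375  37  25 749] [619.69425901 389.13217623] [ 0.73226701 -0.39331701  0.0425    ]
white [  0 361  13  39 327] [  5.382263   380.47400612] [ 0.32837987 -0.4136182   0.0425    ]
(0.53, -0.12, 0.15) -> [17.7, 0.4, 11.4] dist 21.0
(0.58, 0.03, 0.15) -> [29.2, 6.4, 20.3] dist 36.2
(0.5965, 0.1225, 0.12) -> [34.6, 8.6, 28.3] dist 45.5
(0.593, 0.1785, 0.0767) -> [36.4, 8.6, 35.2] dist 51.3
(0.593, 0.1785, 0.0567) -> [35.2, 8.6, 36.7] dist 51.6
```

```bash
python3 -c "
from h import *
dl((.54,-.22,.16),(.56,-.1,.16),(.58,.03,.15),(.5941,.1234,.1365))
"
```

```text
(0.54, -0.22, 0.16) -> [10.4, 0.7, 4.4] dist 11.3
(0.56, -0.1, 0.16) -> [19.7, 3.5, 11.7] dist 23.2
(0.58, 0.03, 0.15) -> [29.2, 6.4, 20.3] dist 36.2
(0.5941, 0.1234, 0.1365) -> [35.7, 8.4, 27.1] dist 45.6
```

Request:
play_rows([
  {"claw":4.5,"delta_pos":[5,0.3,1.5],"twist":0},
  {"claw":4.5,"delta_pos":[10.4,0.7,4.4],"twist":0},
  {"claw":4.5,"delta_pos":[15,2,8],"twist":0},
  {"claw":4.5,"delta_pos":[19.7,3.5,11.7],"twist":0},
  {"claw":4.5,"delta_pos":[24.5,5,16],"twist":0},
  {"claw":4.5,"delta_pos":[29.2,6.4,20.3],"twist":0},
  {"claw":4.5,"delta_pos":[32.5,7.4,23.7],"twist":0},
  {"claw":4.5,"delta_pos":[35.7,8.4,27.1],"twist":0},
  {"claw":4.5,"delta_pos":[35.7,8.4,27.1],"twist":0},
])

```text
clock: 25.58
tcp_pos: [0.5875, 0.1274, 0.1293]
orientation: [-0.237, 0.643, 0.693, 0.222]
wrist_force: [-0.7, -0.6, -0.6]
finger_gap: 0.0451
```

```bash
python3 -c "
from h import *
st()
i=imaging.camera_info('wrist'); im=imaging.read_camera('wrist')
hsv=cv2.cvtColor(im,cv2.COLOR_RGB2HSV); mk=cv2.inRange(hsv,(100,120,60),(125,255,255))
a=cv2.resize(im[60:240,220:430],None,fx=3.5,fy=3.5,interpolation=cv2.INTER_CUBIC); cv2.imwrite('pics/w9.png',a[:,:,::-1])
for c in (315,325,335):
  r=np.where(mk[:250,c])[0]; print(c,r.max(), [np.round(ray('wrist',c,r.max(),z,i),4) for z in (.079,)], im[r.max()-45:r.max()+3:2,c].tolist())
"
```

```text
t 25.57 tcp [0.5875 0.1274 0.1293] F [-0.7 -0.6 -0.6] gap 0.0451
q [-0.248  0.514 -0.033  1.263  0.623  1.171]
[[-0.06   0.997 -0.044]
 [ 0.787  0.074  0.613]
 [ 0.615  0.002 -0.789]]
315 152 [array([0.5746, 0.2114, 0.079 ])] [[59, 114, 204], [53, 95, 177], [45, 57, 106], [44, 54, 101], [43, 55, 101], [41, 55, 106], [40, 56, 106], [39, 54, 104], [38, 54, 105], [42, 82, 159], [39, 63, 121], [35, 53, 107], [35, 53, 104], [34, 51, 99], [35, 50, 100], [34, 54, 104], [44, 96, 179], [47, 106, 195], [35, 64, 128], [34, 56, 108], [33, 54, 106], [31, 53, 106], [33, 54, 105], [107, 117, 142]]
325 226 [array([0.5861, 0.1558, 0.079 ])] [[48, 119, 209], [49, 118, 209], [48, 118, 209], [49, 118, 210], [49, 118, 209], [50, 119, 210], [51, 119, 209], [49, 118, 209], [49, 119, 209], [49, 117, 207], [34, 67, 128], [32, 56, 105], [34, 60, 114], [38, 78, 147], [45, 97, 179], [42, 87, 161], [33, 55, 99], [34, 61, 113], [40, 79, 147], [48, 105, 189], [55, 121, 209], [44, 87, 159], [36, 57, 102], [78, 87, 102]]
335 226 [array([0.5928, 0.1563, 0.079 ])] [[42, 46, 61], [44, 46, 62], [43, 47, 60], [42, 45, 59], [43, 47, 60], [45, 59, 101], [46, 109, 196], [50, 119, 210], [50, 120, 210], [49, 118, 207], [33, 65, 125], [29, 53, 102], [33, 60, 113], [37, 78, 147], [46, 105, 189], [44, 93, 173], [31, 53, 98], [33, 55, 100], [39, 79, 146], [47, 106, 189], [54, 120, 209], [42, 85, 158], [36, 58, 104], [83, 91, 108]]
```

```bash
python3 -c "
from h import *
dl((.593,.1768,.0567))
"
```

```text
(0.593, 0.1768, 0.0567) -> [-0.5, 0.8, 8.9] dist 8.9
```

View pics/w9.png

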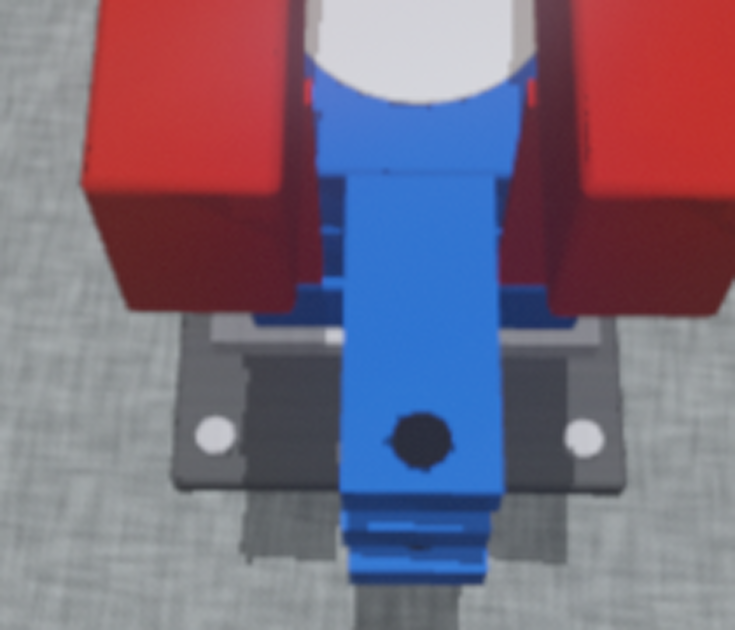

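Request:
play_rows([
  {"claw":4.5,"delta_pos":[-0.4,0.6,3],"twist":0},
  {"claw":4.5,"delta_pos":[-0.5,0.8,5.5],"twist":0},
  {"claw":4.5,"delta_pos":[-0.5,0.8,7.5],"twist":0},
  {"claw":4.5,"delta_pos":[-0.5,0.8,8.9],"twist":0},
  {"claw":4.5,"delta_pos":[-0.5,0.8,8.9],"twist":0},
  {"claw":1.2,"delta_pos":[-0.5,0.8,8.9],"twist":0},
  {"claw":1.2,"delta_pos":[-0.5,0.8,8.9],"twist":0},
  {"claw":1.2,"delta_pos":[-0.5,0.8,8.9],"twist":0},
  {"claw":1.2,"delta_pos":[-0.5,0.8,8.9],"twist":0},
], force=80)

```text
clock: 26.75
tcp_pos: [0.5947, 0.1744, 0.0574]
orientation: [-0.235, 0.645, 0.692, 0.223]
wrist_force: [-1.3, -2.8, 2.1]
finger_gap: 0.0227
```

Draw 24 mm, then regrip deeper as before.

Request:
play_rows([
  {"claw":1.2,"delta_pos":[-0.5,0,-0.39],"twist":0},
  {"claw":1.2,"delta_pos":[-1.2,0,-0.93],"twist":0},
  {"claw":1.2,"delta_pos":[-1.9,0,-1.48],"twist":0},
  {"claw":1.2,"delta_pos":[-1.9,0,-1.48],"twist":0},
])

```text
clock: 27.25
tcp_pos: [0.5959, 0.1495, 0.0565]
orientation: [-0.236, 0.646, 0.691, 0.223]
wrist_force: [-1.5, -1.2, 3.0]
finger_gap: 0.0224
```

```bash
python3 -c "
from h import *
st()
i=imaging.camera_info('wrist'); im=imaging.read_camera('wrist'); cv2.imwrite('pics/w10.png',im[:,:,::-1])
hsv=cv2.cvtColor(im,cv2.COLOR_RGB2HSV); mk=cv2.inRange(hsv,(100,120,60),(125,255,255))
for c in (315,325,335):
  r=np.where(mk[:330,c])[0]; print(c,r.max(), np.round(ray('wrist',c,r.max(),.079,i),4))
"
```

```text
t 27.25 tcp [0.5959 0.1495 0.0565] F [-1.5 -1.2  3. ] gap 0.0224
q [-0.209  0.578 -0.117  1.081  0.632  1.226]
[[-0.055  0.998 -0.039]
 [ 0.788  0.067  0.612]
 [ 0.613  0.003 -0.79 ]]
315 278 [0.5935 0.1321 0.079 ]
325 278 [0.5978 0.1324 0.079 ]
335 278 [0.6022 0.1327 0.079 ]
```

Request:
play_rows([
  {"claw":3.8,"delta_pos":[0,0,0],"twist":0},
  {"claw":3.8,"delta_pos":[0,0,0],"twist":0},
  {"claw":3.8,"delta_pos":[0.7,0,0.54],"twist":0},
  {"claw":3.8,"delta_pos":[1.3,0,1.0],"twist":0},
  {"claw":3.8,"delta_pos":[1.3,0,1.0],"twist":0},
  {"claw":1.2,"delta_pos":[1.3,0,1.0],"twist":0},
  {"claw":1.2,"delta_pos":[1.3,0,1.0],"twist":0},
  {"claw":1.2,"delta_pos":[1.3,0,1.0],"twist":0},
  {"claw":1.2,"delta_pos":[1.3,0,1.0],"twist":0},
], force=90)

```text
clock: 28.42
tcp_pos: [0.5946, 0.1673, 0.0571]
orientation: [-0.236, 0.645, 0.691, 0.223]
wrist_force: [-0.9, 2.0, 1.4]
finger_gap: 0.0238
```

Request:
play_rows([
  {"claw":1.2,"delta_pos":[-1.2,0,-0.92],"twist":0},
  {"claw":1.2,"delta_pos":[-2.8,0,-2.18],"twist":0},
  {"claw":1.2,"delta_pos":[-4.4,0,-3.42],"twist":0},
  {"claw":1.2,"delta_pos":[-6,0,-4.67],"twist":0},
  {"claw":1.2,"delta_pos":[-7.6,0,-5.91],"twist":0},
  {"claw":1.2,"delta_pos":[-9.5,0,-7.4],"twist":0},
  {"claw":1.2,"delta_pos":[-9.5,0,-7.4],"twist":0},
])

```text
clock: 29.3
tcp_pos: [0.6037, 0.0444, 0.0567]
orientation: [-0.235, 0.646, 0.691, 0.223]
wrist_force: [-0.5, 0.0, -0.7]
finger_gap: 0.0239
```

Run:
```python
from h import *
st()
i=imaging.camera_info('wrist'); im=imaging.read_camera('wrist'); cv2.imwrite('pics/w11.png',im[:,:,::-1])
hsv=cv2.cvtColor(im,cv2.COLOR_RGB2HSV); mk=cv2.inRange(hsv,(100,120,60),(125,255,255)); mw=cv2.inRange(hsv,(0,0,190),(180,30,255))
n,l,s,c=cv2.connectedComponentsWithStats(mk)
for k in np.argsort(-s[1:,4])[:3]+1: print('blue',s[k],np.round(c[k]))
n,l,s,c=cv2.connectedComponentsWithStats(mw)
for k in np.argsort(-s[1:,4])[:2]+1: print('white',s[k],c[k],np.round(ray('wrist',*c[k],.088,i),4))
for cc in (315,325,335):
  r=np.where(mk[:345,cc])[0]; print(cc,r.max(), np.round(ray('wrist',cc,r.max(),.079,i),4))
for q in ('magazine_floor','spade_1_center'): print([(np.round(d['extent']).tolist(),round(d['conf'],2)) for d in spotter.spot_in('wrist',q)])
```

```text
t 29.3 tcp [0.6037 0.0444 0.0567] F [-0.5  0.  -0.7] gap 0.0239
q [-0.369  0.646 -0.002  1.235  0.592  1.039]
[[-0.054  0.998 -0.037]
 [ 0.788  0.065  0.613]
 [ 0.614  0.004 -0.789]]
blue [  249     0   151   322 23319] [324. 158.]
white [ 274   69  100   84 6636] [323.80334539 110.21850512] [0.5997 0.1071 0.088 ]
white [ 427  246   48   58 1213] [452.66281946 269.44105523] [0.6581 0.0329 0.088 ]
315 321 [0.6025 0.0093 0.079 ]
325 321 [0.6067 0.0096 0.079 ]
335 321 [0.6109 0.0098 0.079 ]
[([243.0, 0.0, 397.0, 70.0], 0.88)]
[]
```

```bash
python3 -c "
from h import *
dl((.6,.03,.1),(.565,-.08,.1),(.53,-.18,.1),(.498,-.2907,.085),(.498,-.2907,.037))"
```

```text
(0.6, 0.03, 0.1) -> [1.3, -0.4, -4.4] dist 4.6
(0.565, -0.08, 0.1) -> [-7.1, -4.6, -11.0] dist 13.9
(0.53, -0.18, 0.1) -> [-14.8, -8.8, -17.0] dist 24.2
(0.498, -0.2907, 0.085) -> [-24.3, -12.7, -22.5] dist 35.5
(0.498, -0.2907, 0.037) -> [-27.2, -12.8, -18.7] dist 35.4
```

Request:
play_rows([
  {"claw":1.2,"delta_pos":[0.6,-0.1,-2.2],"twist":0},
  {"claw":1.2,"delta_pos":[1.3,-0.3,-4.5],"twist":0},
  {"claw":1.2,"delta_pos":[-1.5,-1.7,-6.7],"twist":0},
  {"claw":1.2,"delta_pos":[-4.4,-3.1,-8.9],"twist":0},
  {"claw":1.2,"delta_pos":[-7.2,-4.5,-11.1],"twist":0},
  {"claw":1.2,"delta_pos":[-11,-6.6,-14.1],"twist":0},
  {"claw":1.2,"delta_pos":[-14.8,-8.8,-17.1],"twist":0},
  {"claw":1.2,"delta_pos":[-18,-10,-19.1],"twist":0},
  {"claw":1.2,"delta_pos":[-21,-11.4,-21],"twist":0},
  {"claw":1.2,"delta_pos":[-24.3,-12.7,-22.5],"twist":0},
  {"claw":1.2,"delta_pos":[-24.3,-12.7,-22.5],"twist":0},
])

```text
clock: 30.82
tcp_pos: [0.498, -0.2926, 0.0835]
orientation: [-0.236, 0.646, 0.691, 0.223]
wrist_force: [0.8, 1.0, -0.7]
finger_gap: 0.0239
```

Run:
```python
from h import *
st()
im=imaging.read_camera('top')
hsv=cv2.cvtColor(im,cv2.COLOR_RGB2HSV); mk=cv2.inRange(hsv,(100,120,60),(125,255,255)); mw=cv2.inRange(hsv,(0,0,180),(180,40,255))
mk[:, :220]=0
print([(np.round(d['extent']).tolist(),round(d['conf'],2)) for d in spotter.spot_in('top','spade_1_center')])
print([(np.round(d['extent']).tolist(),round(d['conf'],2)) for d in spotter.spot_in('top','magazine_floor')])
dl((.498,-.2907,.034))
```

```text
t 30.82 tcp [ 0.498  -0.2926  0.0835] F [ 0.8  1.  -0.7] gap 0.0239
q [-0.879  0.833  0.388  1.688  0.371  0.518]
[[-0.054  0.998 -0.037]
 [ 0.787  0.065  0.613]
 [ 0.614  0.003 -0.789]]
[([154.0, 166.0, 213.0, 198.0], 0.62), ([387.0, 208.0, 401.0, 231.0], 0.52)]
[([203.0, 170.0, 259.0, 223.0], 0.56), ([347.0, 131.0, 366.0, 154.0], 0.44)]
(0.498, -0.2907, 0.034) -> [-3.2, -0.1, 4.0] dist 5.1
```

Request:
play_rows([
  {"claw":1.2,"delta_pos":[-1.0,0,1.3],"twist":0},
  {"claw":1.2,"delta_pos":[-2,0,2.6],"twist":0},
  {"claw":1.2,"delta_pos":[-2.7,0,3.5],"twist":0},
  {"claw":1.2,"delta_pos":[-3.1,0,3.95],"twist":0},
  {"claw":1.2,"delta_pos":[-3.1,0,3.95],"twist":0},
])

```text
clock: 31.6
tcp_pos: [0.4985, -0.2907, 0.034]
orientation: [-0.237, 0.645, 0.691, 0.223]
wrist_force: [0.4, 0.5, -0.6]
finger_gap: 0.024
```

Request:
play_rows([
  {"claw":1.2,"delta_pos":[-0.1,0,0.14],"twist":0},
  {"claw":1.2,"delta_pos":[-0.18,0,0.24],"twist":0},
])

```text
clock: 31.85
tcp_pos: [0.4989, -0.2912, 0.0319]
orientation: [-0.236, 0.645, 0.692, 0.223]
wrist_force: [-0.3, -0.1, -0.6]
finger_gap: 0.0238
```

Request:
play_rows([
  {"claw":1.2,"delta_pos":[-0.1,0,0.13],"twist":0},
  {"claw":1.2,"delta_pos":[-0.18,0,0.24],"twist":0},
])

```text
clock: 32.1
tcp_pos: [0.4988, -0.291, 0.0287]
orientation: [-0.236, 0.645, 0.692, 0.223]
wrist_force: [-0.5, -1.4, 1.4]
finger_gap: 0.024
```

Request:
play_rows([
  {"claw":1.2,"delta_pos":[-0.06,0,0.08],"twist":0},
  {"claw":1.2,"delta_pos":[-0.12,0,0.16],"twist":0},
])

```text
clock: 32.35
tcp_pos: [0.4989, -0.2911, 0.0277]
orientation: [-0.236, 0.645, 0.691, 0.223]
wrist_force: [0.3, -3.0, 8.5]
finger_gap: 0.0239
```

Request:
play_rows([
  {"claw":3.8,"delta_pos":[0,0,0],"twist":0},
  {"claw":3.8,"delta_pos":[0,0,0],"twist":0},
  {"claw":3.8,"delta_pos":[0,0,0],"twist":0},
  {"claw":3.8,"delta_pos":[0,0,-3],"twist":0},
  {"claw":3.8,"delta_pos":[0,0,-8],"twist":0},
  {"claw":4.5,"delta_pos":[4,4,-12],"twist":0},
  {"claw":4.5,"delta_pos":[4,4,-12],"twist":0},
])

```text
clock: 33.22
tcp_pos: [0.5436, -0.3306, 0.1495]
orientation: [-0.233, 0.645, 0.693, 0.223]
wrist_force: [0.1, -0.1, -1.0]
finger_gap: 0.0453
```

Run:
```python
from h import *
st()
i=imaging.camera_info('wrist'); im=imaging.read_camera('wrist'); cv2.imwrite('pics/w12.png',im[:,:,::-1])
hsv=cv2.cvtColor(im,cv2.COLOR_RGB2HSV); mk=cv2.inRange(hsv,(100,120,60),(125,255,255)); mw=cv2.inRange(hsv,(0,0,190),(180,30,255))
n,l,s,c=cv2.connectedComponentsWithStats(mk)
for k in np.argsort(-s[1:,4])[:3]+1: print('blue',s[k],np.round(c[k]))
n,l,s,c=cv2.connectedComponentsWithStats(mw)
for k in np.argsort(-s[1:,4])[:2]+1: print('white',s[k],c[k],np.round(ray('wrist',*c[k],.0605,i),4))
top=imaging.read_camera('top'); cv2.imwrite('pics/t12.png',top[:,:,::-1])
hs=cv2.cvtColor(top,cv2.COLOR_RGB2HSV)
it=imaging.camera_info('top')
red=cv2.inRange(hs,(0,120,90),(8,255,255))|cv2.inRange(hs,(172,120,90),(180,255,255)); red[:, :290]=0;red[:,350:]=0;red[:205]=0;red[245:]=0
yy,xx=np.nonzero(red); P=np.array([ray('top',a,b,.054,it)[:2] for a,b in zip(xx,yy)]); m=P.mean(0); u=np.linalg.svd(P-m)[2][0]; pr=(P-m)@u
print('lever',len(P),m,u,m+u*pr.min(),m+u*pr.max(),np.degrees(np.arctan2(u[1],u[0])))
print([(np.round(d['extent']).tolist(),round(d['conf'],2)) for d in spotter.spot_in('top','valve_center')])
```

```text
t 33.23 tcp [ 0.5436 -0.3306  0.1495] F [ 0.1 -0.1 -1. ] gap 0.0453
q [-0.864  0.948  0.784  1.958  0.378  0.527]
[[-0.06   0.998 -0.035]
 [ 0.79   0.069  0.609]
 [ 0.61   0.009 -0.792]]
blue [ 232  112   85  161 7149] [275. 183.]
white [ 247  127   58   50 2305] [275.47245119 151.45943601] [ 0.4954 -0.2281  0.0605]
white [  0 355  28  45 972] [ 11.8127572  377.02469136] [ 0.3371 -0.4129  0.0605]
lever 137 [0.49291615 0.04095928] [-0.21472178  0.97667526] [ 0.50432144 -0.0109184 ] [0.48470575 0.07830475] 102.39920544613327
[([300.0, 212.0, 342.0, 231.0], 0.55)]
```

```bash
python3 -c "
from h import *
dl((.535,-.2,.17),(.52,-.1,.16),(.5075,-.045,.115))"
```

```text
(0.535, -0.2, 0.17) -> [11.8, 0.3, 6.0] dist 13.2
(0.52, -0.1, 0.16) -> [19.1, -0.5, 13.0] dist 23.1
(0.5075, -0.045, 0.115) -> [20.8, -1.4, 20.0] dist 28.9
```

Request:
play_rows([
  {"claw":4.5,"delta_pos":[6,0.2,2],"twist":0},
  {"claw":4.5,"delta_pos":[11.8,0.3,6],"twist":0},
  {"claw":4.5,"delta_pos":[15.5,0,9.5],"twist":-2},
  {"claw":4.5,"delta_pos":[19.1,-0.5,13],"twist":-5},
  {"claw":4.5,"delta_pos":[20,-1,16.5],"twist":-5},
  {"claw":4.5,"delta_pos":[20.8,-1.4,20],"twist":-5},
  {"claw":4.5,"delta_pos":[20.8,-1.4,20],"twist":-5},
])

```text
clock: 34.25
tcp_pos: [0.5042, -0.0419, 0.1138]
orientation: [-0.23, 0.614, 0.719, 0.232]
wrist_force: [0.6, 0.2, 1.0]
finger_gap: 0.0447
```

Run:
```python
from h import *
st()
i=imaging.camera_info('wrist'); im=imaging.read_camera('wrist'); cv2.imwrite('pics/w13.png',im[:,:,::-1])
hs=cv2.cvtColor(im,cv2.COLOR_RGB2HSV)
red=cv2.inRange(hs,(0,130,110),(8,255,255))|cv2.inRange(hs,(172,130,110),(180,255,255))
n,l,s,c=cv2.connectedComponentsWithStats(red)
for k in np.argsort(-s[1:,4])[:3]+1:
    yy,xx=np.nonzero(l==k); P=np.array([ray('wrist',a,b,.054,i)[:2] for a,b in zip(xx,yy)]); r=cv2.minAreaRect((P*1000).astype(np.float32)); print(s[k],np.round(c[k]),np.round(r[0],1),np.round(r[1],1),r[2])
w=cv2.inRange(hs,(0,0,185),(180,40,255)); n,l,s,c=cv2.connectedComponentsWithStats(w)
for k in np.argsort(-s[1:,4])[:5]+1: print('w',s[k],np.round(ray('wrist',*c[k],.056,i),4))
print([(np.round(d['extent']).tolist(),round(d['conf'],2)) for d in spotter.spot_in('wrist','valve_center')])
```

```text
t 34.25 tcp [ 0.5042 -0.0419  0.1138] F [0.6 0.2 1. ] gap 0.0447
q [-0.574  0.521 -0.089  1.402  0.515  0.722]
[[-0.141  0.989 -0.045]
 [ 0.776  0.138  0.616]
 [ 0.615  0.052 -0.787]]
[ 457  214   85  126 3621] [509. 275.] [629.1 -18. ] [87.7 47.4] 77.19507598876953
[ 313  120   28  115 2083] [325. 174.] [497.8  29.9] [15.3 93.6] 11.713095664978027
w [519 169  40  63 922] [0.6575 0.0322 0.056 ]
w [321 205  16  15 195] [ 5.044e-01 -4.000e-04  5.600e-02]
w [386  37   8   6  36] [0.5353 0.1659 0.056 ]
w [478  46   7   6  35] [0.6159 0.1711 0.056 ]
[([302.0, 120.0, 352.0, 289.0], 0.78)]
```

Request:
play_rows([
  {"claw":4,"delta_pos":[-0.3,0.1,3.5],"twist":0},
  {"claw":3.6,"delta_pos":[-0.6,0.2,6.5],"twist":0},
  {"claw":3.4,"delta_pos":[-0.8,0.26,8.5],"twist":0},
  {"claw":3.2,"delta_pos":[-0.8,0.26,9.8],"twist":0},
  {"claw":3.2,"delta_pos":[-0.8,0.26,10.4],"twist":0},
  {"claw":3.2,"delta_pos":[-0.8,0.26,10.4],"twist":0},
], force=80)

```text
clock: 35.1
tcp_pos: [0.5077, 0.0127, 0.0293]
orientation: [-0.226, 0.614, 0.719, 0.233]
wrist_force: [-0.6, 0.4, -0.1]
finger_gap: 0.0322
```

Run:
```python
from h import *
s,m=st()
i=imaging.camera_info('wrist'); im=imaging.read_camera('wrist'); cv2.imwrite('pics/w14.png',im[:,:,::-1])
hs=cv2.cvtColor(im,cv2.COLOR_RGB2HSV)
red=cv2.inRange(hs,(0,130,110),(8,255,255))|cv2.inRange(hs,(172,130,110),(180,255,255)); red[:,400:]=0
n,l,ss,c=cv2.connectedComponentsWithStats(red)
k=np.argmax(ss[1:,4])+1; yy,xx=np.nonzero(l==k); P=np.array([ray('wrist',a,b,.054,i)[:2] for a,b in zip(xx,yy)]); r=cv2.minAreaRect((P*1000).astype(np.float32)); print(ss[k],np.round(r[0],1),np.round(r[1],1),r[2])
print('tip px',[proj('wrist',s['tcp_pos']+m@np.array(o)/1e3,i).round() for o in [(8,16,-24),(8,-16,-24)]],'stem',proj('wrist',(.5045,-.001,.055),i))
dl((.5032,.0167,.0266))
```

```text
t 35.1 tcp [0.5077 0.0127 0.0293] F [-0.6  0.4 -0.1] gap 0.0322
q [-0.486  0.562 -0.249  1.145  0.552  0.818]
[[-0.143  0.989 -0.038]
 [ 0.778  0.136  0.613]
 [ 0.611  0.058 -0.789]]
[ 292  112   43  191 5554] [497.9  30.7] [15.3 93.5] 11.993202209472656
tip px [array([360., 257.]), array([287., 257.])] stem [315.29288097 267.13741472]
(0.5032, 0.0167, 0.0266) -> [0.2, -0.4, 0.5] dist 0.7
```

Request:
play_rows([
  {"claw":3.2,"delta_pos":[0.2,-0.4,0.4],"twist":0},
  {"claw":3.2,"delta_pos":[0.2,-0.4,0.4],"twist":0},
  {"claw":0.3,"delta_pos":[0.2,-0.4,0.4],"twist":0},
  {"claw":0.3,"delta_pos":[0.2,-0.4,0.4],"twist":0},
  {"claw":0.3,"delta_pos":[0.2,-0.4,0.4],"twist":0},
  {"claw":0.3,"delta_pos":[0.2,-0.4,0.4],"twist":0},
  {"claw":0.3,"delta_pos":[0.2,-0.4,0.4],"twist":0},
], force=90)

```text
clock: 36.02
tcp_pos: [0.5032, 0.0164, 0.0273]
orientation: [-0.226, 0.614, 0.719, 0.233]
wrist_force: [-2.0, -1.8, 5.7]
finger_gap: 0.013
```

Request:
play_rows([
  {"claw":0.3,"delta_pos":[0.3,0,-0.4],"twist":0},
  {"claw":0.3,"delta_pos":[0.9,0.1,-1.2],"twist":0},
  {"claw":0.3,"delta_pos":[1.8,0.2,-2.4],"twist":0},
  {"claw":0.3,"delta_pos":[1.8,0.2,-2.4],"twist":0},
])

```text
clock: 36.52
tcp_pos: [0.5043, 0.0157, 0.0583]
orientation: [-0.225, 0.614, 0.72, 0.233]
wrist_force: [0.1, -0.1, -2.0]
finger_gap: 0.0133
```

Run:
```python
from h import *
s,m=st()
i=imaging.camera_info('wrist'); im=imaging.read_camera('wrist'); cv2.imwrite('pics/w15.png',im[:,:,::-1])
hs=cv2.cvtColor(im,cv2.COLOR_RGB2HSV)
red=cv2.inRange(hs,(0,130,110),(8,255,255))|cv2.inRange(hs,(172,130,110),(180,255,255)); red[:,400:]=0
n,l,ss,c=cv2.connectedComponentsWithStats(red)
k=np.argmax(ss[1:,4])+1; yy,xx=np.nonzero(l==k); P=np.array([ray('wrist',a,b,.084,i)[:2] for a,b in zip(xx,yy)]); r=cv2.minAreaRect((P*1000).astype(np.float32)); print(ss[k],np.round(r[0],1),np.round(r[1],1),r[2])
dl((.51,-.02,.11),(.53,-.09,.12),(.56,-.17,.12),(.5955,-.244,.11))
```

```text
t 36.52 tcp [0.5043 0.0157 0.0583] F [ 0.1 -0.1 -2. ] gap 0.0133
q [-0.484  0.52  -0.237  1.196  0.552  0.82 ]
[[-0.144  0.989 -0.037]
 [ 0.779  0.137  0.612]
 [ 0.61   0.06  -0.79 ]]
[ 308  116   35  196 5557] [501.1  31.3] [15.2 94.3] 8.853889465332031
(0.51, -0.02, 0.11) -> [0.3, 0.4, -6.3] dist 6.4
(0.53, -0.09, 0.12) -> [-4.8, 1.5, -11.5] dist 12.6
(0.56, -0.17, 0.12) -> [-11.5, 3.4, -16.5] dist 20.4
(0.5955, -0.244, 0.11) -> [-18.4, 5.8, -20.4] dist 28.0
```

Request:
play_rows([
  {"claw":0.3,"delta_pos":[0.2,0.2,-3],"twist":0},
  {"claw":0.3,"delta_pos":[0.3,0.4,-6.3],"twist":0},
  {"claw":0.3,"delta_pos":[-2.3,1,-9],"twist":0},
  {"claw":0.3,"delta_pos":[-4.8,1.5,-11.5],"twist":0},
  {"claw":0.3,"delta_pos":[-8.2,2.4,-14],"twist":0},
  {"claw":0.3,"delta_pos":[-11.5,3.4,-16.5],"twist":0},
  {"claw":0.3,"delta_pos":[-15,4.6,-18.5],"twist":0},
  {"claw":0.3,"delta_pos":[-17,5.3,-19.7],"twist":0},
  {"claw":0.3,"delta_pos":[-18.4,5.8,-20.4],"twist":0},
  {"claw":0.3,"delta_pos":[-18.4,5.8,-20.4],"twist":0},
])

```text
clock: 37.83
tcp_pos: [0.5948, -0.2452, 0.107]
orientation: [-0.227, 0.615, 0.719, 0.233]
wrist_force: [0.5, -0.1, -3.5]
finger_gap: 0.0133
```

Run:
```python
from h import *
s,m=st()
i=imaging.camera_info('wrist'); im=imaging.read_camera('wrist'); cv2.imwrite('pics/w16.png',im[:,:,::-1])
hs=cv2.cvtColor(im,cv2.COLOR_RGB2HSV)
red=cv2.inRange(hs,(0,130,110),(8,255,255))|cv2.inRange(hs,(172,130,110),(180,255,255)); red[:,400:]=0
n,l,ss,c=cv2.connectedComponentsWithStats(red)
k=np.argmax(ss[1:,4])+1; yy,xx=np.nonzero(l==k); P=np.array([ray('wrist',a,b,s['tcp_pos'][2]+.0267,i)[:2] for a,b in zip(xx,yy)]); r=cv2.minAreaRect((P*1000).astype(np.float32)); print(ss[k],np.round(r[0],1),np.round(r[1],1),r[2])
dl((.596,-.244,.06))
```

```text
t 37.83 tcp [ 0.5948 -0.2452  0.107 ] F [ 0.5 -0.1 -3.5] gap 0.0133
q [-0.736  0.907  0.602  1.776  0.443  0.562]
[[-0.141  0.989 -0.039]
 [ 0.778  0.135  0.614]
 [ 0.612  0.057 -0.789]]
[ 307  117   36  195 5562] [ 591.6 -230.1] [15.5 93.4] 9.218544006347656
(0.596, -0.244, 0.06) -> [-2.9, -0.1, 3.8] dist 4.8
```

Request:
play_rows([
  {"claw":0.3,"delta_pos":[-1,0,1.3],"twist":0},
  {"claw":0.3,"delta_pos":[-2,-0.1,2.6],"twist":0},
  {"claw":0.3,"delta_pos":[-2.8,-0.1,3.6],"twist":0},
  {"claw":0.3,"delta_pos":[-2.9,-0.1,3.8],"twist":0},
  {"claw":0.3,"delta_pos":[-2.9,-0.1,3.8],"twist":0},
])

```text
clock: 38.5
tcp_pos: [0.5965, -0.2434, 0.0609]
orientation: [-0.226, 0.614, 0.719, 0.233]
wrist_force: [-0.4, -0.1, -2.1]
finger_gap: 0.0133
```

Request:
play_rows([
  {"claw":0.3,"delta_pos":[-0.15,0,0.2],"twist":0},
  {"claw":0.3,"delta_pos":[-0.3,0,0.4],"twist":0},
  {"claw":0.3,"delta_pos":[-0.3,0,0.4],"twist":0},
])

```text
clock: 38.88
tcp_pos: [0.5968, -0.2436, 0.0559]
orientation: [-0.226, 0.614, 0.719, 0.233]
wrist_force: [-0.2, 0.2, -2.7]
finger_gap: 0.013
```

Request:
play_rows([
  {"claw":0.3,"delta_pos":[-0.1,0,0.13],"twist":0},
  {"claw":0.3,"delta_pos":[-0.18,0,0.24],"twist":0},
  {"claw":0.3,"delta_pos":[-0.18,0,0.24],"twist":0},
])

```text
clock: 39.25
tcp_pos: [0.5969, -0.2434, 0.0528]
orientation: [-0.226, 0.614, 0.719, 0.233]
wrist_force: [0.2, 0.2, -3.1]
finger_gap: 0.0129
```

Request:
play_rows([
  {"claw":0.3,"delta_pos":[-0.06,0,0.08],"twist":0},
  {"claw":0.3,"delta_pos":[-0.12,0,0.16],"twist":0},
  {"claw":0.3,"delta_pos":[-0.12,0,0.16],"twist":0},
])

```text
clock: 39.62
tcp_pos: [0.597, -0.2434, 0.0509]
orientation: [-0.226, 0.614, 0.719, 0.233]
wrist_force: [0.7, -0.3, -2.9]
finger_gap: 0.0129
```

Request:
play_rows([
  {"claw":0.3,"delta_pos":[-0.06,0,0.08],"twist":0},
  {"claw":0.3,"delta_pos":[-0.12,0,0.16],"twist":0},
  {"claw":0.3,"delta_pos":[-0.12,0,0.16],"twist":0},
])

```text
clock: 40.0
tcp_pos: [0.5971, -0.2432, 0.0504]
orientation: [-0.226, 0.614, 0.719, 0.233]
wrist_force: [-2.1, 0.8, 5.9]
finger_gap: 0.0133
```

Request:
play_rows([
  {"claw":2.2,"delta_pos":[0,0,0],"twist":0},
  {"claw":3.2,"delta_pos":[0,0,0],"twist":0},
  {"claw":3.2,"delta_pos":[0,0,0],"twist":0},
  {"claw":3.2,"delta_pos":[0,0,-1],"twist":0},
  {"claw":3.4,"delta_pos":[0,0,-4],"twist":0},
  {"claw":3.4,"delta_pos":[0,0,-9],"twist":0},
  {"claw":3.4,"delta_pos":[3,0,-15],"twist":0},
  {"claw":3.4,"delta_pos":[3,0,-15],"twist":0},
])

```text
clock: 41.0
tcp_pos: [0.5996, -0.3146, 0.1913]
orientation: [-0.221, 0.615, 0.72, 0.233]
wrist_force: [0.4, -0.8, -0.2]
finger_gap: 0.034
```

Run:
```python
from h import *
s,m=st()
i=imaging.camera_info('wrist'); im=imaging.read_camera('wrist'); cv2.imwrite('pics/w17.png',im[:,:,::-1])
hs=cv2.cvtColor(im,cv2.COLOR_RGB2HSV)
red=cv2.inRange(hs,(0,130,110),(8,255,255))|cv2.inRange(hs,(172,130,110),(180,255,255))
def big(mask,z,t,n_=2):
    n,l,ss,c=cv2.connectedComponentsWithStats(mask)
    for k in np.argsort(-ss[1:,4])[:n_]+1:
        yy,xx=np.nonzero(l==k); P=np.array([ray('wrist',a,b,z,i)[:2] for a,b in zip(xx,yy)]); r=cv2.minAreaRect((P*1000).astype(np.float32)); print(t,ss[k],np.round(r[0],1),np.round(r[1],1),round(r[2],1))
big(red,.0785,'red'); big(cv2.inRange(hs,(0,0,190),(180,30,255)),.0605,'white'); big(cv2.inRange(hs,(100,120,130),(125,255,255)),.0605,'blue',1)
t0=cv2.imread('pics/top0.png'); t=imaging.read_camera('top')[:,:,::-1]; cv2.imwrite('pics/t17.png',t)
d=cv2.absdiff(cv2.GaussianBlur(t0,(3,3),0),cv2.GaussianBlur(t,(3,3),0)).max(2)>45
n,l,ss,c=cv2.connectedComponentsWithStats(d.astype(np.uint8))
print('changed',[ss[k].tolist() for k in range(1,n) if ss[k,4]>12])
for q in ('spade_3_center','valve_center'): print(q,[(np.round(d['extent']).tolist(),round(d['conf'],2)) for d in spotter.spot_in('top',q)])
```

```text
t 41.0 tcp [ 0.5996 -0.3146  0.1913] F [ 0.4 -0.8 -0.2] gap 0.034
q [-0.797  1.081  1.168  2.18   0.414  0.504]
[[-0.146  0.989 -0.031]
 [ 0.783  0.135  0.607]
 [ 0.605  0.064 -0.794]]
red [ 314  138   19   98 1448] [ 593.6 -229.7] [15.1 94. ] 9.0
red [ 358   30   59   68 1187] [648.8 -76.9] [89.6 44.5] 66.7
white [ 193  152   53   46 1662] [ 499.1 -230.8] [48.7 38.7] 43.3
white [403   6  29  33 302] [ 6.755e+02 -3.000e-01] [48.4 18.9] 67.0
blue [ 174  136   88  145 5435] [ 498.2 -257. ] [ 69.2 138.5] 3.5
changed [[622, 27, 18, 21, 122], [633, 45, 7, 11, 41], [473, 60, 167, 225, 13093], [451, 81, 149, 114, 4228], [379, 158, 106, 116, 2755], [378, 163, 54, 66, 641], [215, 185, 27, 13, 139], [243, 185, 21, 5, 58], [237, 190, 4, 6, 18], [460, 191, 31, 40, 81], [259, 192, 9, 5, 22], [300, 213, 42, 19, 417], [251, 213, 124, 163, 1840], [375, 230, 31, 14, 180], [451, 237, 70, 53, 476], [379, 244, 11, 17, 82], [367, 249, 8, 5, 23], [414, 251, 13, 12, 66], [398, 254, 15, 18, 119], [364, 256, 16, 15, 94], [412, 259, 5, 6, 20], [351, 262, 15, 16, 85], [413, 263, 18, 20, 74], [399, 273, 9, 9, 38], [349, 275, 29, 29, 249], [377, 274, 5, 4, 15], [378, 279, 22, 13, 127], [355, 282, 6, 5, 16], [331, 285, 11, 11, 49], [344, 284, 7, 9, 42], [298, 291, 278, 109, 13843], [387, 290, 9, 10, 26], [313, 334, 12, 14, 70], [590, 339, 38, 40, 718], [291, 343, 5, 8, 20], [274, 353, 31, 38, 301], [526, 367, 58, 33, 1367], [264, 369, 5, 8, 20], [577, 372, 6, 6, 23], [260, 374, 6, 15, 38], [343, 375, 7, 7, 26], [442, 378, 8, 5, 21], [268, 383, 4, 5, 14], [328, 386, 26, 14, 194], [279, 390, 10, 8, 30], [309, 393, 11, 7, 53]]
spade_3_center [([382.0, 139.0, 457.0, 147.0], 0.57)]
valve_center [([384.0, 176.0, 418.0, 192.0], 0.5), ([129.0, 275.0, 174.0, 298.0], 0.15)]
```

```bash
python3 -c "
from h import *
dl((.59,-.15,.22),(.59,0,.2),(.59,.1,.16))"
```

```text
(0.59, -0.15, 0.22) -> [14.9, 1.6, 7.2] dist 16.6
(0.59, 0, 0.2) -> [25.3, 3.5, 18.0] dist 31.2
(0.59, 0.1, 0.16) -> [30.7, 4.6, 27.2] dist 41.3
```

Request:
play_rows([
  {"claw":3.4,"delta_pos":[5,0.5,2],"twist":0},
  {"claw":3.4,"delta_pos":[10,1,4],"twist":0},
  {"claw":3.4,"delta_pos":[15,1.6,7.2],"twist":0},
  {"claw":3.4,"delta_pos":[18.5,2.2,11],"twist":0},
  {"claw":3.4,"delta_pos":[22,2.9,14.5],"twist":0},
  {"claw":3.4,"delta_pos":[25.3,3.5,18],"twist":0},
  {"claw":3.4,"delta_pos":[28,4,22],"twist":0},
  {"claw":3.4,"delta_pos":[28,4,22],"twist":0},
  {"claw":3.4,"delta_pos":[28,4,22],"twist":0},
])

```text
clock: 42.32
tcp_pos: [0.5886, 0.0469, 0.1849]
orientation: [-0.227, 0.614, 0.719, 0.233]
wrist_force: [0.0, -0.5, -0.1]
finger_gap: 0.034
```

Run:
```python
from h import *
s,m=st()
i=imaging.camera_info('wrist'); im=imaging.read_camera('wrist'); cv2.imwrite('pics/w18.png',im[:,:,::-1])
hs=cv2.cvtColor(im,cv2.COLOR_RGB2HSV); mk=cv2.inRange(hs,(100,120,60),(125,255,255))
n,l,ss,c=cv2.connectedComponentsWithStats(mk)
for k in np.argsort(-ss[1:,4])[:2]+1: print(ss[k])
x=int(proj('wrist',(.594,.156,.08),i)[0])
for cc in (x-6,x,x+6):
  r=np.where(mk[:280,cc])[0]; print(cc,r.max(),np.round(ray('wrist',cc,r.max(),.079,i),4)); print(im[r.max()-30:r.max()+3:2,cc,2].tolist(),[round(ray('wrist',cc,r.max()-q,.106,i)[1],4) for q in range(0,30,4)])
w=cv2.inRange(hs,(0,0,185),(180,30,255)); n,l,ss,c=cv2.connectedComponentsWithStats(w)
for k in np.argsort(-ss[1:,4])[:2]+1: print('w',ss[k],np.round(ray('wrist',*c[k],.106,i),4))
```

```text
t 42.33 tcp [0.5886 0.0469 0.1849] F [ 0.  -0.5 -0.1] gap 0.034
q [-0.374  0.527  0.124  1.489  0.59   0.941]
[[-0.142  0.989 -0.041]
 [ 0.778  0.137  0.613]
 [ 0.612  0.055 -0.789]]
[ 310   65   73   97 3435]
[332  17  45  18 492]
334 159 [0.5878 0.1561 0.079 ]
[204, 204, 204, 204, 204, 204, 203, 146, 96, 104, 141, 149, 203, 171, 96, 97, 103] [np.float64(0.1417), np.float64(0.1453), np.float64(0.149), np.float64(0.1527), np.float64(0.1564), np.float64(0.1602), np.float64(0.164), np.float64(0.1678)]
340 160 [0.5933 0.156  0.079 ]
[201, 169, 146, 153, 190, 204, 201, 116, 95, 85, 69, 140, 202, 153, 100, 102, 106] [np.float64(0.1416), np.float64(0.1452), np.float64(0.1489), np.float64(0.1526), np.float64(0.1563), np.float64(0.1601), np.float64(0.1639), np.float64(0.1677)]
346 160 [0.5986 0.1569 0.079 ]
[72, 55, 55, 55, 58, 141, 201, 151, 95, 94, 61, 129, 184, 175, 102, 101, 105] [np.float64(0.1424), np.float64(0.1461), np.float64(0.1497), np.float64(0.1535), np.float64(0.1572), np.float64(0.161), np.float64(0.1648), np.float64(0.1686)]
w [ 331   30   39   42 1416] [0.5876 0.2564 0.106 ]
w [408 265  28  45 498] [0.6628 0.0478 0.106 ]
```

```bash
python3 -c "
from h import *
print(env.hand_in())"
```

```text
the job is handed in; nothing more can be done
None
```

I drew spades 1 and 2 from the magazine one at a time and laid them in the tray. Spade 2 is stacked on spade 1, and the valve stands beside them, lowered onto the board until I felt contact. I handed the job in at about 42 s of the 72 s allowed; no verdict is reported.

**How the lean was reached:** the moves cannot tilt the tool directly. I got the 38° lean by commanding poses beyond the arm's reach, where the arm tilts to get as close as it can.

**Last checks, from the camera pictures:**
- **Spades in the tray:** the stack lies flat and aligned at about (−50, +27) mm from the tray's middle.
- **Valve:** the lever is level, with the stem at about (+52, −5) mm from the tray's middle.
- **Spades left in the magazine:** two tangs remain, the lower one at the height of the floor position. Both sit about 4–6 mm toward the gate, against the 12 mm allowed.
- **Bystanders:** comparing overhead pictures, nothing changed where the tape roll, pliers, tape measure and screwdriver lie. The arm hid part of that view, so the file, oil can and elbow fitting were not clearly checked.

**What disagreed or went wrong:**
- The true fingertips are about 22 mm short of the reported tool point. I saw this in the pictures and corrected for it; the contact with the tray board agreed.
- The overhead camera was about 5 mm off from the wrist camera.
- While feeling for the tray board with spade 1, the downward push briefly reached about 51 N at the wrist, because I had sent several lowering steps together. That is below the 120 N wrist limit. I eased off before releasing.

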